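# Load the bench shaker and set its speed

### The arm

A 6-joint arm with a two-finger parallel gripper is mounted at the origin on the work surface. World frame = base frame: x ahead of the robot, y to its left, z up, the work surface at z = 0. Lengths are in m, angles in rad, forces in N, time in s.
With the tool pointing down it reaches from about 0.35 to 0.85 m from the base axis. Payload 8.1 kg.
Tool frame: the origin (TCP) lies at the very end of the fingers, on their centre line; the grasp point (between the pads) lies 19 mm behind it (robot.grip_point_offset is the distance from the TCP to the grasp point, in m); z points along the fingers, y is the line along which they close (so a half turn about z gives the same grasp; the last joint's range is limited). The gripper opens to 85 mm and grips with 20 to 120 N. Pads are 22 mm wide; open, the fingers measure 114 mm over their backs; the gripper's body (76 mm by 85 mm) begins 54 mm behind the grasp point. The pads swing forward as they close: fully open they stand 13 mm farther back than shut.
Start: joints at [1.157, 0.13, 1.488, -0, 1.523, -0.085], TCP at [0.194, 0.568, 0.231] pointing down, gripper open.
Joint ranges: [-2.96, 2.96], [-0.89, 2.26], [0.02, 2.5], [-1.34, 4.48], [0, 2.73], [-2.66, 2.66]. Speed limits (rad/s): [2.39, 2.39, 2.79, 3.14, 3.14, 3.14].

### API

Orientations are given as a 3x3 rotation matrix whose columns are the frame's x, y, z axes.
In Python, from station import robot, cams gives the robot as it stands.
- The arm moves only by the tool servo_tool, never from a script. Its arguments are lists of equal length, an entry for each row: "dp": the shift along the tool's x, y, z in cm, a list of three; "delta_rot": the turn, a rotation vector about the tool's x, y, z in rad, a list of three; "claw": the closure in counts, from 0 (fully open) to 255 (shut). In form: {"dp": [[tx, ty, tz], ...], "delta_rot": [[wx, wy, wz], ...], "claw": [claw, ...]}. A call has 1 to 8 rows; each row shifts and turns the commanded pose from where the row before left it, along the tool's axes as they then stand; what a row does not reach is not made up. A row lasts 1/12 s, in which the tool goes at most 41.7 mm and 7.16 degrees, less where a joint would pass 70% of its speed; a pose out of reach is approached as far as the arm can. A call is refused whole if a number of a shift passes 4.17 or a number of a turn 0.125, either way. A call with a gripper value outside its range is refused whole. The fingers move at their own pace and stop on an object; the grip force is fixed at half the most. Time passes only in rows, so rows that do not move let the fingers close. It gives the time, the measured TCP pose, the force, the opening and the grip force at its end, in the units of the state.
- robot.read_state(): the state, without advancing time (a new reading comes with each control period).
- cams.capture(name): name is "scene" or "side" or "wrist"; returns a dict with "color" (420x560x3 uint8, red, green, blue), "fx", "fy", "cx", "cy" (pixels), "k1" (the pictures are not rectified: a ray, as slopes to the right and down, at radius r is drawn at 1 + k1 r^2 times it, then the intrinsics apply), "xyz" and "attitude" of the camera in the world; the wrist camera has in their place "tool_from_camera" (4x4, takes a point from camera to tool coordinates, whose origin is the TCP and whose axes are the flange's). Camera axes: x right, y up, looking along -z (the intrinsics and any distortion apply to the point x, -y, -z); pixel columns grow to the right and rows downward; lengths in m; the calibration is good to about 2 mm. A picture is of the moment at which its call begins: read the wrist's pose just before it. There is no depth.
- robot.finish_job(): hands the job in; it is judged then, once.
The state is a dict: "clock": time; "q": joint angles; "qvel": joint speeds; "joint_torque": joint torques, N m; "position": TCP position; "orientation": TCP orientation; "wrist_force": force on the tool from outside, world axes, zero at the start; "torque": the same for the moment, N m; "gripper_width": finger opening in m; "finger_force": force on a finger pad.
Only numpy, scipy, OpenCV 4.12 (cv2) and the standard library are available. Lean on these libraries where they do the work, as an engineer would, in place of code of your own. Each camera call takes 0.05 s, during which the arm holds its last target. There are 200 camera calls.

### The job

Bring the shaker's speed lever back to its stop at the right, then open the lid wide, stand every sample jar upright on the floor of the chamber, and close the lid fully. Only with the lid shut, move the speed lever left until it lines up with the steel set pointer, and leave it there. Do not shift the pointer or disturb the tub, the tall reagent bottle and the tube rack around it.

Things in the scene. Friction and masses are not known exactly. Their poses are not given: they have to be found in the camera images.
- shaker: fixed bench shaker: open grey chamber, outside 200 (its x) by 250 (y) by 80 mm high, walls and floor 5 mm, no dividers, room for three jars. Origin: centre of its underside, on the bench. x points away from the robot (world +x within 0.15 rad), to the hinge side; y to the left. Joined to its -y side: white console, y -315 to -125, x -105 to 105 mm, 70 mm high
- lid (a joint): white lid 200 x 250 x 8 mm lying on the chamber's 80 mm walls, hinged along the chamber's far (+x) rim. Angle in rad: 0 shut (as at the start), growing as its near edge lifts up and over, away from the robot; end stop 1.6. Stiff hinge: it stays where it is left; 2 to 4 N at the handle moves it
- lid_handle (a point): middle of the lid's black bar handle: round bar 11 mm thick, 100 mm long, parallel to the hinge, its axis 35 mm above the lid's top face (43 mm above its underside), 30 mm in from the free edge, 170 mm from the hinge; two thin stems near its ends. The point's axes turn with the lid; at angle 0 they are the chamber's; the bar lies along y
- lid_hinge (a point): middle of the lid's hinge line, at the lid's underside: chamber-frame x 100, y 0, z 80 mm; the hinge line runs along the chamber's y axis
- speed_lever (a joint): speed lever on the console: flat black arm turning about an upright shaft, upright knob at its end. Rad: 0 is the stop, at the right-hand end of its sweep (arm 0.85 rad to the right of the chamber's -x), growing as the knob goes left to the chamber, clockwise from above; end stops 0 and 1.7. Stays where it is left; 1 to 2 N at the knob moves it
- lever_knob (a point): on the axis of the lever's upright knob (22 mm across, 45 mm tall, its top 133 mm above the bench), at 115 mm above the bench, 85 mm from the shaft. Its x axis points outward along the arm.
- lever_hub (a point): on the lever's shaft axis, 115 mm above the bench: the centre of the knob's arc. It lies at chamber-frame x 50, y -230 mm.
- set_pointer (a joint): set-speed pointer: thin flat steel arrow lying on the console under the lever, turning about the same shaft, its head showing beyond the knob near the ring of black ticks. Same zero and sense as the speed lever: they line up when both angles are equal. Already set (0.6 to 1.6 rad) and stiff; leave it as it is
- pointer_tip (a point): tip of the pointer's arrow head, 115 mm from the shaft, 74 mm above the bench. Its x axis points outward along the arrow.
- jar1: sample jar: squat upright cylinder 60 mm tall; amber body 60 mm across with a paper label, black screw cap 62 mm across making the top 20 mm; heavy base; 0.12 to 0.2 kg. Origin: centre of its underside, z along its axis (up as it stands). Two or three of the three jars are present (absent ones read None), standing on the bench to the robot's right.
- jar2: sample jar: squat upright cylinder 60 mm tall; amber body 60 mm across with a paper label, black screw cap 62 mm across making the top 20 mm; heavy base; 0.12 to 0.2 kg. Origin: centre of its underside, z along its axis (up as it stands). Two or three of the three jars are present (absent ones read None), standing on the bench to the robot's right.
- jar3: sample jar: squat upright cylinder 60 mm tall; amber body 60 mm across with a paper label, black screw cap 62 mm across making the top 20 mm; heavy base; 0.12 to 0.2 kg. Origin: centre of its underside, z along its axis (up as it stands). Two or three of the three jars are present (absent ones read None), standing on the bench to the robot's right.
- tub: bystander: open yellow tub 120 x 180 x 90 mm on the bench beyond the work; origin under its centre. Leave it alone.
- reagent: bystander: tall amber reagent bottle, 72 mm across, 190 mm tall, blue cap, beyond the work; origin under its centre. Leave it alone.
- tube_rack: bystander: white tube rack 70 x 200 mm with blue-capped tubes, about 118 mm tall, beyond the work; origin under its centre. Leave it alone.

How it is judged:
By the outcome, as a careful person would: the job done as asked, in the order asked, and still so for the second after the job is handed in, with the robot touching nothing.
Of jar1, jar2, jar3 only 2 to 3 are there at a start; the rules pass over those that are not, and their reading is None.
At some moment in a run one of jar1, jar2, jar3 may be knocked a few centimetres aside while the robot is not near it.
It also fails if it takes over 210 s, if anything falls off the work surface, if the arm or the gripper's body presses on something with over 40 N, if the wrist force passes 120 N, or if a joint passes its speed limit or range.

## Working session

There is one attempt and no reset: what is moved stays moved. The work goes in short steps, Python scripts to look and compute and a tool call to move; the robot and the scene stay as the last step left them, time stands still between calls to the robot, and variables do not carry over. Pictures are saved under pics/ and viewed, at most 14 in all, crops included, and the job is handed in when it is done.

Besides the shell and the picture viewer there is one more tool, called after ">>>" as name(argument=value, ...) on one line, values as JSON. servo_tool: Moves the arm, as the interface text tells. Its arguments: {"type":"object","properties":{"dp":{"type":"array"},"delta_rot":{"type":"array"},"claw":{"type":"array"}},"required":["dp","delta_rot","claw"]}

```bash
ls; mkdir -p pics; cat > h.py <<'E'
import numpy as np, cv2
from station import robot, cams
def cap(name,fn=None):
    s=robot.read_state(); c=cams.capture(name)
    if 'xyz' in c:
        R=np.array(c['attitude']); p=np.array(c['xyz'])
        if R.shape!=(3,3): print('att',R)
    else:
        T=np.array(c['tool_from_camera']); Rt=np.array(s['orientation']); R=Rt@T[:3,:3]; p=Rt@T[:3,3]+np.array(s['position'])
    c['R']=R;c['p']=p
    if fn: cv2.imwrite('pics/'+fn,c['color'][:,:,::-1])
    return c
def ray(c,u,v):
    x=(u-c['cx'])/c['fx'];y=(v-c['cy'])/c['fy'];r=np.hypot(x,y);s=r
    for _ in range(30): s=r/(1+c['k1']*s*s)
    k=s/r if r>0 else 1
    return c['R']@np.array([x*k,-y*k,-1])
def atz(c,u,v,z):
    d=ray(c,u,v); return c['p']+d*(z-c['p'][2])/d[2]
def proj(c,P):
    q=c['R'].T@(np.array(P)-c['p']); x=q[0]/-q[2];y=-q[1]/-q[2];k=1+c['k1']*(x*x+y*y)
    return np.array([c['cx']+c['fx']*x*k,c['cy']+c['fy']*y*k])
E
python3 - <<'E'
from h import *
np.set_printoptions(precision=4,suppress=True)
for n in ['scene','side','wrist']:
    c=cap(n,n+'0.png'); print(n,c['p'],c['R'].tolist(),c['fx'],c['cx'],c['cy'],c['k1'])
print(robot.read_state())
E
```

```text
pics
scene [1.0143 0.9    0.8231] [[-0.8912323216651168, -0.28143176950395765, 0.35566994240907857], [0.45341698329081837, -0.5340813280735079, 0.7135616121027614], [-0.010862231946508063, 0.7972159645397909, 0.6035964859076228]] 443.29061020212447 278.92009069452894 205.7971062452419 -0.03064430966719145
side [ 0.3987 -0.8013  0.6345] [[0.9747720585419829, 0.12379935956257859, -0.18572332233115002], [-0.2229343539310212, 0.4992197052277034, -0.8373051771903258], [-0.01094110246652727, 0.8575858000714915, 0.5142245499706881]] 394.69686205793147 276.54452953576885 208.27777091736817 0.011266524732381182
wrist [0.1138 0.5952 0.3728] [[0.3229311587549794, -0.8949415475269087, -0.30788811801579186], [0.9464196215012457, 0.30456801215200857, 0.10736957674877753], [-0.002316623103567386, -0.3260643379517512, 0.9453447417601056]] 294.4437781350421 281.450384058916 204.51218866839753 -0.03365112295974473
{'clock': 0.15, 'q': array([ 1.1566,  0.131 ,  1.489 , -0.    ,  1.523 , -0.0854]), 'qvel': array([-0.0008, -0.0028, -0.0033,  0.0007,  0.0002,  0.0012]), 'joint_torque': array([  0.001 , -57.0068, -50.1156,  -0.0002,   0.0097,  -0.    ]), 'position': array([0.1936, 0.5675, 0.2305]), 'orientation': array([[-0.9464,  0.3229, -0.0006],
       [ 0.3229,  0.9464, -0.0013],
       [ 0.0001, -0.0014, -1.    ]]), 'wrist_force': array([ 0.2054, -0.5276, -0.1391]), 'torque': array([-0.0133, -0.0333, -0.0352]), 'finger_force': 0.0, 'gripper_width': 0.08539136522412644}
```

View pics/scene0.png

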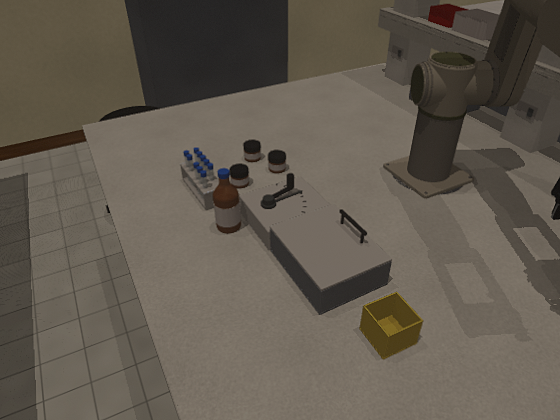

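View pics/side0.png

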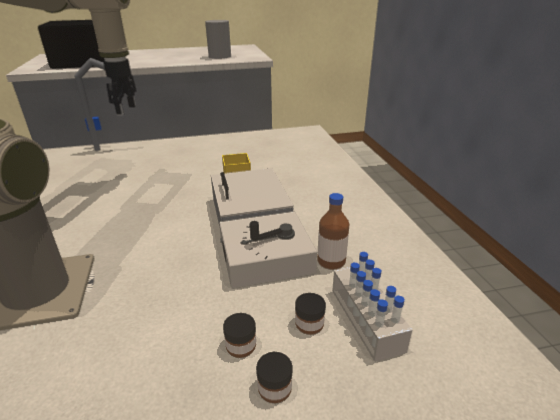

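The scene shows three jars, with the lid's handle at about (352,225) in the scene view. The lever hub is at (286,231) and the knob at (254,228) in the side view. I'll zoom in next for more exact pixels.

```bash
python3 - <<'E'
import cv2
a=cv2.imread('pics/scene0.png')[165:315,235:395]; cv2.imwrite('pics/sc1.png',cv2.resize(a,None,fx=4,fy=4,interpolation=cv2.INTER_CUBIC))
a=cv2.imread('pics/side0.png')[165:285,200:340]; cv2.imwrite('pics/si1.png',cv2.resize(a,None,fx=5,fy=5,interpolation=cv2.INTER_CUBIC))
E
```

```text
(no output)
```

View pics/sc1.png

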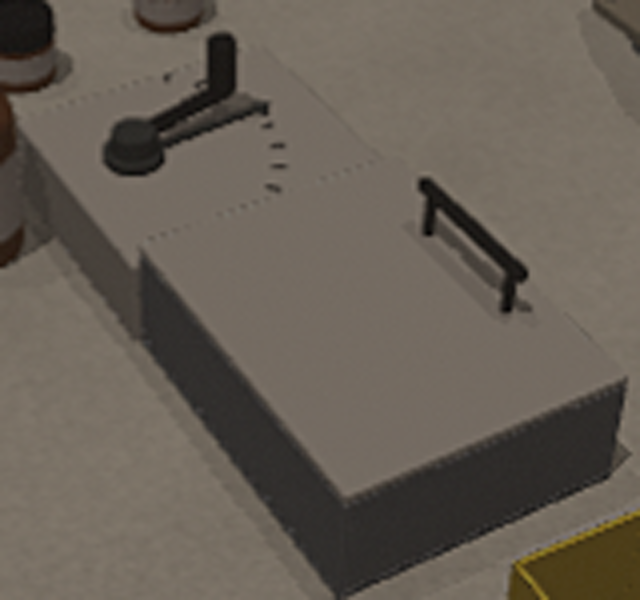

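View pics/si1.png

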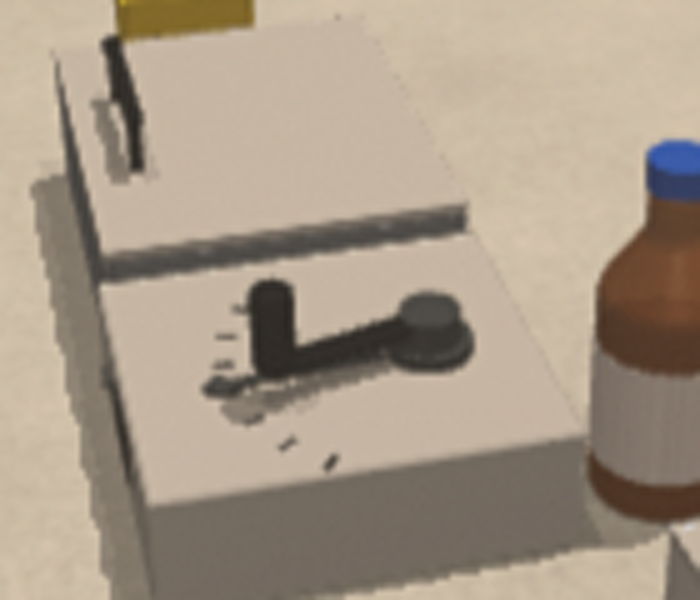

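Lid corners, handle ends, console corners, knob top and pointer tip can all be read from the crops. I'll fit the shaker pose, the two angles and the jars.

```bash
cat > m1.py <<'E'
from h import *
from scipy.optimize import least_squares
np.set_printoptions(precision=4,suppress=True)
A=cap('scene');B=cap('side')
S=lambda u,v:(235+(u+.5)/4-.5,165+(v+.5)/4-.5); D=lambda u,v:(200+(u+.5)/5-.5,165+(v+.5)/5-.5)
obs=[(A,(100,-125,88),S(143,248)),(A,(100,125,88),S(345,498)),(A,(-100,125,88),S(627,378)),(A,(100,125,0),S(343,597)),(A,(-70,-50,123),S(427,185)),(A,(-70,50,123),S(521,272)),
(B,(100,-125,88),D(466,204)),(B,(-100,-125,88),D(103,253)),(B,(-100,125,88),D(55,50)),(B,(100,125,88),D(368,18)),(B,(105,-315,70),D(585,433)),(B,(-105,-315,70),D(148,508)),(B,(-70,50,123),D(110,42))]
def W(p,l):
    c,s=np.cos(p[2]),np.sin(p[2]);l=np.array(l)/1000
    return np.array([p[0]+c*l[0]-s*l[1],p[1]+s*l[0]+c*l[1],l[2]])
f=lambda p:np.concatenate([proj(c,W(p,l))-o for c,l,o in obs])
r=least_squares(f,[.55,0,0],loss='soft_l1');p=r.x;print(p);print(f(p).reshape(-1,2))
for nm,R,z,o in [('knob',85,133,(S(222,40),D(270,287))),('tip',115,74,(S(268,106),D(205,388)))]:
  for c,oo in zip((A,B),o):
    w=atz(c,*oo,z/1000);h=W(p,(50,-230,z));d=w-h
    ang=np.arctan2(d[1],d[0])-p[2]; # chamber-frame dir; theta: arm at pi+0.85 at 0, decreasing
    print(nm,w,np.hypot(*d[:2]),(np.pi+0.85-ang)%(2*np.pi))
t=np.linspace(0,2*np.pi,40)
for g,mn in ((A,[(252,148),(277,158),(239,172)]),(B,[(239,327),(275,368),(310,306)])):
  im=g['color'].max(2);m=(im<50).astype('uint8');n,lab,st,ce=cv2.connectedComponentsWithStats(m)
  for u,v in mn:
    k=lab[v,u];b=st[k];obs_b=np.array([b[0]-.5,b[1]-.5,b[0]+b[2]-.5,b[1]+b[3]-.5])
    def bb(q):
      P=np.array([proj(g,(q[0]+.031*np.cos(a),q[1]+.031*np.sin(a),z)) for z in(.04,.06) for a in t]);return np.r_[P.min(0),P.max(0)]-obs_b
    rr=least_squares(bb,atz(g,u,v,.05)[:2]);print(k,b,rr.x,rr.fun)
E
python3 m1.py
```

```text
[0.5401 0.2175 0.0214]
[[-1.5104 -1.0395]
 [-0.1407 -0.0007]
 [ 0.7178 -0.6867]
 [-1.4215  1.093 ]
 [-0.7238  0.0836]
 [-0.6239  0.5375]
 [-0.0635 -0.3838]
 [-0.7443 -0.0629]
 [-0.9365 -0.0006]
 [-1.8101 -0.7864]
 [ 0.5597 -0.3226]
 [-0.854  -0.6716]
 [-0.3208  0.5364]]
knob [ 0.5129 -0.0317  0.133 ] 0.0846499319920753 0.6281053258161577
knob [ 0.5138 -0.0327  0.133 ] 0.08399212049302676 0.6143433290871254
tip [ 0.4819 -0.0179  0.074 ] 0.11338282547662848 0.8134113055661594
tip [ 0.4811 -0.0234  0.074 ] 0.11455174726287126 0.7664743116088406
79 [244 140  17  14 196] [ 0.4855 -0.3665] [-0.4337  0.1266  0.4368 -0.1449]
89 [268 150  18  15 216] [ 0.4416 -0.2619] [-0.1854  0.233   0.187  -0.2274]
100 [228 164  21  16 247] [ 0.5921 -0.2391] [ 0.6755  0.2128 -0.6823 -0.1538]
0 [     0      0    560    420 230119] [0.5908 0.0242] [ 268.7442  224.1308 -267.3404 -175.9823]
0 [     0      0    560    420 230119] [0.5908 0.0242] [ 268.7442  224.131  -267.3404 -175.9821]
0 [     0      0    560    420 230119] [0.5908 0.0242] [ 268.7442  224.1308 -267.3404 -175.9824]
```

>>> servo_tool(dp=[[-2.92,-2.74,0],[-2.92,-2.74,0],[-2.92,-2.74,0],[-2.92,-2.74,0],[-2.92,-2.74,0],[-2.92,-2.74,0],[-2.92,-2.74,0],[-2.92,-2.74,0]], delta_rot=[[0,0,0],[0,0,0],[0,0,0],[0,0,0],[0,0,0],[0,0,0],[0,0,0],[0,0,0]], claw=[0,0,0,0,0,0,0,0])

```text
clock: 0.92
position: [0.3444, 0.2833, 0.2314]
orientation: [[-0.947, 0.322, 0.0], [0.322, 0.947, 0.0], [-0.0, 0.0, -1.0]]
wrist_force: [1.5, 0.1, 1.1]
gripper_width: 0.0853
finger_force: 0.0
```

>>> servo_tool(dp=[[-2.92,-2.74,0],[-2.92,-2.74,0],[-2.92,-2.74,0],[-2.92,-2.74,0],[-2.92,-2.74,0],[-2.92,-2.74,0],[-2.92,-2.74,0],[-2.92,-2.74,0]], delta_rot=[[0,0,0],[0,0,0],[0,0,0],[0,0,0],[0,0,0],[0,0,0],[0,0,0],[0,0,0]], claw=[100,100,140,140,140,140,140,140])

```text
clock: 1.58
position: [0.4949, 0.0, 0.2314]
orientation: [[-0.946, 0.323, 0.001], [0.323, 0.946, 0.0], [-0.001, 0.0, -1.0]]
wrist_force: [0.4, 0.5, 1.2]
gripper_width: 0.0385
finger_force: 0.0
```

>>> servo_tool(dp=[[-2.92,-2.74,0],[0,0,0],[0,0,0],[0,0,0],[0,0,0],[0,0,0],[0,0,0],[0,0,0]], delta_rot=[[0,0,0],[0,0,-0.108],[0,0,-0.108],[0,0,-0.108],[0,0,-0.108],[0,0,-0.108],[0,0,-0.108],[0,0,-0.108]], claw=[140,140,140,140,140,140,140,140])

```text
clock: 2.25
position: [0.513, -0.0333, 0.2312]
orientation: [[-0.908, -0.419, -0.0], [-0.419, 0.908, 0.0], [0.0, 0.0, -1.0]]
wrist_force: [0.1, 0.1, 0.4]
gripper_width: 0.0382
finger_force: 0.0
```

```bash
cat > go.py <<'E'
# usage: go.py x y z [psi] : totals in tool frame (cm) and turn (rad)
from h import *; import sys
np.set_printoptions(precision=4,suppress=True)
s=robot.read_state();R=np.array(s['orientation']);p=np.array(s['position'])
print('t',s['clock'],'p',p,'psi',np.arctan2(R[1,1],R[0,1]),'q',s['q'],'w',s['gripper_width'],'F',s['wrist_force'])
if len(sys.argv)>3:
    a=list(map(float,sys.argv[1:]));d=R.T@(np.array(a[:3])-p)*100;print('dp',d,'norm',np.linalg.norm(d))
    if len(a)>3:
        ps=a[3];T=np.c_[[-np.sin(ps),np.cos(ps),0],[np.cos(ps),np.sin(ps),0],[0,0,-1]]
        print('rot',cv2.Rodrigues(R.T@T)[0].ravel(),'dp after turn',T.T@(np.array(a[:3])-p)*100)
E
python3 go.py 0.513 -0.032 0.23 2.0; python3 - <<'E'
from h import *
cap('wrist','w1.png')
E
```

```text
t 2.25 p [ 0.513  -0.0333  0.2312] psi 2.0031833936608088 q [-0.1646 -0.1031  1.724  -0.      1.5209 -2.1678] w 0.03818010566986498 F [0.1234 0.1125 0.4157]
dp [-0.0526  0.1212  0.1182] norm 0.17725788903591355
rot [ 0.0001 -0.0002  0.0032] dp after turn [-0.0522  0.1214  0.1181]
```

View pics/w1.png

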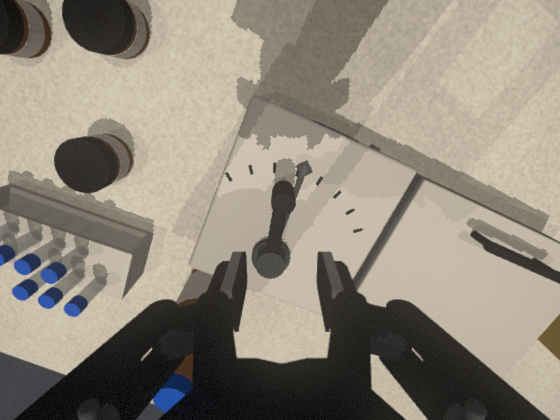

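The wrist view shows the knob top near (285,188), the pointer tip at (304,165) and the hub at (270,253). I'll check these against the pose I fitted.

```bash
cat > m2.py <<'E'
from h import *
np.set_printoptions(precision=4,suppress=True)
P=(0.5401,0.2175,0.0214)
def W(l,p=P):
    c,s=np.cos(p[2]),np.sin(p[2]);l=np.array(l)/1000
    return np.array([p[0]+c*l[0]-s*l[1],p[1]+s*l[0]+c*l[1],l[2]])
def arm(th,R,z):
    a=np.pi+.85-th;return W((50+R*np.cos(a),-230+R*np.sin(a),z))
def ang(w):
    d=w-W((50,-230,0));return np.hypot(*d[:2]),(np.pi+.85-np.arctan2(d[1],d[0])+P[2])%(2*np.pi)
E
python3 - <<'E'
from m2 import *
c=cap('wrist')
print('knob pred',proj(c,arm(.62,85,133)),'tip',proj(c,arm(.79,115,74)),'hub75',proj(c,W((50,-230,75))),'hub100',proj(c,W((50,-230,100))),'corner',proj(c,W((-105,-315,70))),proj(c,W((-105,-125,70))),'handle',proj(c,W((-70,-50,123))))
print(ang(atz(c,304,165,.074)),ang(atz(c,285,188,.133)))
for u,v in [(100,22),(88,165),(5,22)]: print(atz(c,u,v,.055))
E
```

```text
knob pred [282.1004 205.893 ] tip [305.7101 164.7762] hub75 [267.9817 257.9404] hub100 [266.9838 269.5839] corner [250.515   94.2869] [416.9563 172.5037] handle [485.9704 248.3801]
(np.float64(0.11417455906681188), np.float64(0.7763259751848519)) (np.float64(0.10125252728245218), np.float64(0.6139103451707291))
[ 0.4423 -0.2597  0.055 ]
[ 0.5856 -0.2361  0.055 ]
[ 0.4804 -0.348   0.055 ]
```

```bash
python3 - <<'E'
from m2 import *
s=robot.read_state();R=np.array(s['orientation'])
pts=[arm(t,85,98) for t in (.62,.5,.38,.26,.14,.02,-.04)]
prev=s['position']
for q in pts: print(q,R.T@(q-prev)*100); prev=q
E
```

```text
[ 0.5127 -0.0325  0.098 ] [-0.0021  0.0828 13.3205]
[ 0.5158 -0.0422  0.098 ] [ 0.1198 -1.0123 -0.0001]
[ 0.5201 -0.0515  0.098 ] [-0.0022 -1.0194 -0.0001]
[ 0.5254 -0.0602  0.098 ] [-0.1243 -1.0118 -0.0001]
[ 0.5317 -0.0681  0.098 ] [-0.2445 -0.9896 -0.0001]
[ 0.539  -0.0753  0.098 ] [-0.3612 -0.9532 -0.0001]
[ 0.5429 -0.0786  0.098 ] [-0.2228 -0.4587 -0.0001]
```

>>> servo_tool(dp=[[0,0.1,3.3],[0,0,3.3],[0,0,3.3],[0,0,3.4],[0,0,0],[0,0,0],[0,0,0],[0,0,0]], delta_rot=[[0,0,0],[0,0,0],[0,0,0],[0,0,0],[0,0,0],[0,0,0],[0,0,0],[0,0,0]], claw=[140,140,140,140,165,172,172,172])

```text
clock: 3.02
position: [0.5148, -0.0327, 0.1014]
orientation: [[-0.911, -0.413, 0.004], [-0.413, 0.911, -0.001], [-0.004, -0.003, -1.0]]
wrist_force: [0.2, -0.7, 0.2]
gripper_width: 0.0279
finger_force: 0.0
```

>>> servo_tool(dp=[[0.12,-1.01,0],[0,-1.02,0],[-0.12,-1.01,0],[-0.24,-0.99,0],[-0.36,-0.95,0],[-0.22,-0.46,0],[0,0,0],[0,0,0]], delta_rot=[[0,0,0],[0,0,0],[0,0,0],[0,0,0],[0,0,0],[0,0,0],[0,0,0],[0,0,0]], claw=[172,172,172,172,172,172,172,172])

```text
clock: 3.68
position: [0.5415, -0.0773, 0.0975]
orientation: [[-0.91, -0.414, -0.005], [-0.414, 0.91, 0.003], [0.003, 0.005, -1.0]]
wrist_force: [-10.2, 8.8, 6.2]
gripper_width: 0.0276
finger_force: 6.3
```

>>> servo_tool(dp=[[0,0.4,0],[0,0,-3.5],[0,0,-3.5],[0,0,-3.5],[0,0,-3.5],[0,0,0],[0,0,0],[0,0,0]], delta_rot=[[0,0,0],[0,0,0],[0,0,0],[0,0,0],[0,0,0],[0,0,0.12],[0,0,0.12],[0,0,0.12]], claw=[165,165,165,165,100,80,80,80])

```text
clock: 4.35
position: [0.5424, -0.0757, 0.2397]
orientation: [[-0.998, -0.061, 0.003], [-0.061, 0.998, -0.001], [-0.003, -0.001, -1.0]]
wrist_force: [-0.7, 0.9, 0.4]
gripper_width: 0.0588
finger_force: 0.0
```

>>> servo_tool(dp=[[0,0,0],[0,0,0],[0,0,0],[0,0,0],[0,0,0],[0,0,0],[0,0,0],[0,0,0]], delta_rot=[[0,0,0.12],[0,0,0.12],[0,0,0.12],[0,0,0.12],[0,0,0.12],[0,0,0.12],[0,0,0.12],[0,0,0.12]], claw=[80,80,80,80,80,80,80,80])

```text
clock: 5.02
position: [0.5418, -0.0756, 0.2384]
orientation: [[-0.622, 0.783, 0.001], [0.783, 0.622, -0.001], [-0.001, 0.0, -1.0]]
wrist_force: [0.2, 0.2, 0.4]
gripper_width: 0.0585
finger_force: 0.0
```

>>> servo_tool(dp=[[0,0,0],[0,0,0],[0,0,0],[0,0,0],[0,0,0],[0,0,0],[0,0,0]], delta_rot=[[0,0,0.12],[0,0,0.12],[0,0,0.12],[0,0,0.12],[0,0,0.12],[0,0,0],[0,0,0]], claw=[80,80,80,80,80,80,80])

```text
clock: 5.6
position: [0.5415, -0.0753, 0.2384]
orientation: [[-0.081, 0.997, 0.0], [0.997, 0.081, -0.0], [-0.0, 0.0, -1.0]]
wrist_force: [0.5, 0.8, 0.1]
gripper_width: 0.0589
finger_force: 0.0
```

```bash
python3 go.py 0.4701 0.216 0.24 0.0214; python3 - <<'E'
from m2 import *
c=cap('side');B=c['color'][165:285,200:340];w=cap('wrist')['color']
a=cv2.resize(B,(490,420),interpolation=cv2.INTER_CUBIC)
cv2.imwrite('pics/c2.png',np.hstack([a,cv2.resize(w,(300,225))[[*range(225)]+[0]*195]])[:,:,::-1])
print('knob@0',proj(c,arm(0,85,133)),(proj(c,arm(0,85,133))-[200,165])*3.5,'@.05',(proj(c,arm(0.05,85,133))-[200,165])*3.5)
E
```

```text
t 5.6 p [ 0.5415 -0.0753  0.2384] psi 0.08138103093138147 q [-0.2319 -0.0171  1.6284 -0.0003  1.5297 -0.3132] w 0.058888714833169736 F [0.4884 0.754  0.1155]
dp [29.6188 -4.7516 -0.1794] norm 29.998051371053794
rot [0.0005 0.0004 0.06  ] dp after turn [29.2808 -6.5186 -0.1649]
knob@0 [268.5326 230.7026] [239.864  229.9592] @.05 [234.1484 228.2383]
```

View pics/c2.png

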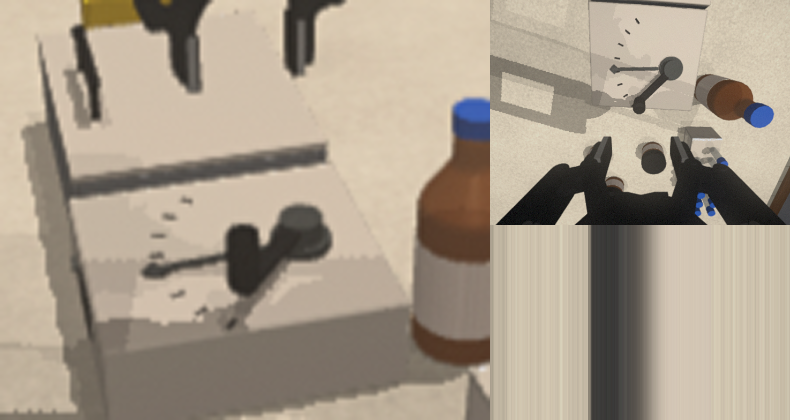

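The knob now sits at its stop: it's at (242,232) in the crop and I predicted (240,230). I'll move to the handle.

```bash
python3 - <<'E'
from m2 import *
import pickle
c=cap('wrist','w2.png');pickle.dump({k:c[k] for k in ('R','p','fx','fy','cx','cy','k1','color')},open('w2.pkl','wb'))
print(ang(atz(c,229.6,128.8,.074)))
E
```

```text
(np.float64(0.1115236811610764), np.float64(0.7951715254175777))
```

>>> servo_tool(dp=[[0,0,0],[3.66,-0.81,0],[3.66,-0.81,0],[3.66,-0.81,0],[3.66,-0.81,0],[3.66,-0.81,0],[3.66,-0.81,0],[3.66,-0.81,0]], delta_rot=[[0,0,0.06],[0,0,0],[0,0,0],[0,0,0],[0,0,0],[0,0,0],[0,0,0],[0,0,0]], claw=[80,80,80,80,80,80,80,80])

```text
clock: 6.42
position: [0.4792, 0.1819, 0.2386]
orientation: [[-0.02, 1.0, 0.001], [1.0, 0.02, 0.0], [0.0, 0.001, -1.0]]
wrist_force: [0.4, -0.6, -0.1]
gripper_width: 0.0588
finger_force: 0.0
```

>>> servo_tool(dp=[[3.66,-0.81,0],[0,0,3.0],[0,0,3.0],[0,0,2.0],[0,0,0],[0,0,0]], delta_rot=[[0,0,0],[0,0,0],[0,0,0],[0,0,0],[0,0,0],[0,0,0]], claw=[80,80,80,80,80,80])

```text
clock: 6.92
position: [0.4701, 0.2165, 0.1575]
orientation: [[-0.02, 1.0, -0.003], [1.0, 0.02, -0.001], [-0.001, -0.003, -1.0]]
wrist_force: [-0.3, 1.0, 0.2]
gripper_width: 0.0589
finger_force: 0.0
```

```bash
python3 - <<'E'
from m2 import *
c=cap('wrist','w3.png'); print(proj(c,W((-70,-50,123))),proj(c,W((-70,50,123))))
E
python3 go.py 0.4701 0.216 0.104 0.0214
```

```text
[281.8131 301.3552] [281.5641 163.8824]
t 6.9667 p [0.4714 0.2167 0.1592] psi 0.018882566336891272 q [ 0.3322 -0.0444  1.801  -0.0001  1.3844  0.3133] w 0.05861552038405022 F [-0.1615 -0.0298  0.8829]
dp [-0.0724 -0.1324  5.5222] norm 5.5242446111247245
rot [ 0.0005 -0.0001 -0.0025] dp after turn [-0.0716 -0.1299  5.5223]
```

View pics/w3.png

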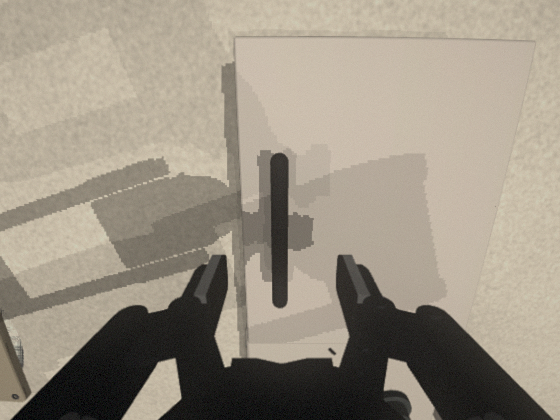

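The bar spans (279,158) to (280,303), as predicted, and it lies centred between the fingers. I'll lower the gripper and grip it.

>>> servo_tool(dp=[[0,-0.1,2.8],[0,0,2.7],[0,0,0],[0,0,0],[0,0,0],[0,0,0],[0,0,0],[0,0,0]], delta_rot=[[0,0,0],[0,0,0],[0,0,0],[0,0,0],[0,0,0],[0,0,0],[0,0,0],[0,0,0]], claw=[80,80,255,255,255,255,255,255])

```text
clock: 7.63
position: [0.4687, 0.2171, 0.1058]
orientation: [[-0.018, 1.0, -0.003], [1.0, 0.018, 0.0], [0.0, -0.003, -1.0]]
wrist_force: [-17.1, -2.8, 13.4]
gripper_width: 0.0089
finger_force: 58.6
```

```bash
python3 - <<'E'
import numpy as np
t=np.arange(0,1.53,.075);x=-17*np.cos(t)+4.3*np.sin(t);z=17*np.sin(t)+4.3*np.cos(t)
for a,b,c in zip(t[1:],np.diff(x),np.diff(z)): print('%.3f [0, %.2f, %.2f]'%(a,b,-c))
E
python3 go.py
```

```text
0.075 [0, 0.37, -1.26]
0.150 [0, 0.46, -1.23]
0.225 [0, 0.55, -1.19]
0.300 [0, 0.64, -1.15]
0.375 [0, 0.73, -1.10]
0.450 [0, 0.81, -1.04]
0.525 [0, 0.88, -0.98]
0.600 [0, 0.95, -0.91]
0.675 [0, 1.02, -0.83]
0.750 [0, 1.08, -0.75]
0.825 [0, 1.13, -0.67]
0.900 [0, 1.18, -0.58]
0.975 [0, 1.22, -0.49]
1.050 [0, 1.25, -0.40]
1.125 [0, 1.28, -0.31]
1.200 [0, 1.30, -0.21]
1.275 [0, 1.31, -0.11]
1.350 [0, 1.31, -0.01]
1.425 [0, 1.31, 0.08]
1.500 [0, 1.30, 0.18]
t 7.6333 p [0.4687 0.2171 0.1058] psi 0.018478945267942668 q [0.3337 0.0052 1.8543 0.0013 1.2846 0.3148] w 0.00885731290063703 F [-17.0959  -2.7641  13.417 ]
```

>>> servo_tool(dp=[[0,-0.15,0],[0,0.37,-1.26],[0,0.46,-1.23],[0,0.55,-1.19],[0,0,0]], delta_rot=[[0,0,0],[0,0,0],[0,0,0],[0,0,0],[0,0,0]], claw=[255,255,255,255,255])

```text
clock: 8.05
position: [0.483, 0.2174, 0.1446]
orientation: [[-0.018, 1.0, 0.0], [1.0, 0.018, 0.001], [0.001, 0.0, -1.0]]
wrist_force: [-13.1, -0.4, 6.3]
gripper_width: 0.009
finger_force: 59.5
```

>>> servo_tool(dp=[[0,0.6,-1.15],[0,0.68,-1.1],[0,0.81,-1.04],[0,0.88,-0.98],[0,0.95,-0.91],[0,1.02,-0.83],[0,0,0]], delta_rot=[[0,0,0],[0,0,0],[0,0,0],[0,0,0],[0,0,0],[0,0,0],[0,0,0]], claw=[255,255,255,255,255,255,255])

```text
clock: 8.63
position: [0.5335, 0.2185, 0.2064]
orientation: [[-0.018, 1.0, 0.003], [1.0, 0.018, 0.002], [0.002, 0.003, -1.0]]
wrist_force: [-13.2, -0.5, 17.2]
gripper_width: 0.0087
finger_force: 60.7
```

```bash
python3 - <<'E'
from m2 import *
s=robot.read_state();print(s['position']+[0,0,.019]-W((100,0,80)),s['wrist_force'],s['torque'])
a=cap('scene')['color'][130:310,200:410];b=cap('side')['color'][120:300,180:390]
cv2.imwrite('pics/d1.png',cv2.resize(np.hstack([a,b]),None,fx=1.9,fy=1.9)[:,:,::-1])
E
```

```text
[-0.1065 -0.0011  0.1454] [-13.1557  -0.5245  17.2142] [-0.145   2.2343 -0.0125]
```

View pics/d1.png

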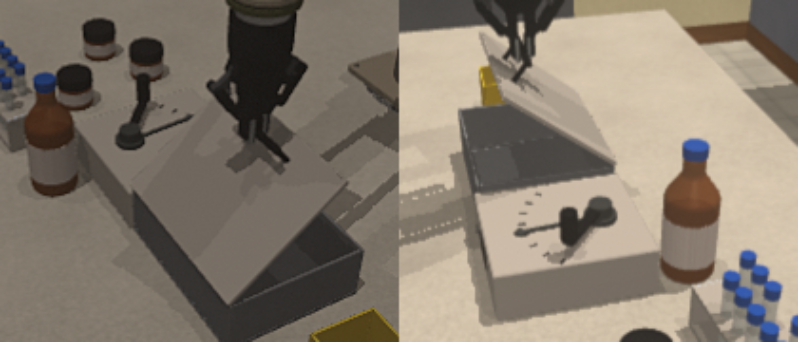

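The lid is about 0.69 rad open and well gripped. There's a 21 N radial load, so I'll ease outward a little as I continue.

>>> servo_tool(dp=[[0,-0.18,-0.24],[0,1.08,-0.75],[0,1.13,-0.67],[0,1.18,-0.58],[0,1.22,-0.49],[0,0,0]], delta_rot=[[0,0,0],[0,0,0],[0,0,0],[0,0,0],[0,0,0],[0,0,0]], claw=[255,255,255,255,255,255])

```text
clock: 9.23
position: [0.5785, 0.2193, 0.2322]
orientation: [[-0.018, 1.0, 0.005], [1.0, 0.018, 0.002], [0.002, 0.005, -1.0]]
wrist_force: [-4.1, 2.1, 11.0]
gripper_width: 0.0085
finger_force: 62.0
```

```bash
python3 - <<'E'
from m2 import *
s=robot.read_state();d=s['position']+[0,0,.019]-W((100,0,80));print(d,np.hypot(d[0],d[2]),s['wrist_force'],s['torque'],s['gripper_width'])
E
```

```text
[-0.0616 -0.0003  0.1712] 0.1819629272617175 [-4.0939  2.0922 10.9858] [0.3115 0.9464 0.0282] 0.008507807654138791
```

>>> servo_tool(dp=[[0,-0.05,-0.15],[0,1.25,-0.42],[0,1.28,-0.32],[0,1.3,-0.22],[0,1.31,-0.12],[0,0,0]], delta_rot=[[0,0,0],[0,0,0],[0,0,0],[0,0,0],[0,0,0],[0,0,0]], claw=[255,255,255,255,255,255])

```text
clock: 9.73
position: [0.6294, 0.2203, 0.2434]
orientation: [[-0.018, 1.0, 0.005], [1.0, 0.018, 0.002], [0.002, 0.005, -1.0]]
wrist_force: [1.2, 3.6, 5.6]
gripper_width: 0.0086
finger_force: 62.0
```

>>> servo_tool(dp=[[0,1.31,-0.02],[0,1.31,0.08],[0,1.3,0.18],[0,0.6,0.1],[0,0,0]], delta_rot=[[0,0,0],[0,0,0],[0,0,0],[0,0,0],[0,0,0]], claw=[255,255,255,255,255])

```text
clock: 10.15
position: [0.6739, 0.2212, 0.239]
orientation: [[-0.018, 1.0, 0.004], [1.0, 0.018, 0.002], [0.002, 0.004, -1.0]]
wrist_force: [2.1, 4.4, 3.9]
gripper_width: 0.0088
finger_force: 63.4
```

```bash
python3 - <<'E'
from m2 import *
s=robot.read_state();d=s['position']+[0,0,.019]-W((100,0,80));print(d,np.hypot(d[0],d[2]),s['wrist_force'],s['torque'],s['gripper_width'])
a=cap('scene')['color'][130:310,200:410];b=cap('side')['color'][120:300,180:390]
cv2.imwrite('pics/d2.png',cv2.resize(np.hstack([a,b]),None,fx=1.9,fy=1.9)[:,:,::-1])
E
```

```text
[0.0338 0.0015 0.178 ] 0.18113687025488828 [2.0792 4.4325 3.8537] [0.7525 0.0264 0.0862] 0.00880703026208087
```

View pics/d2.png

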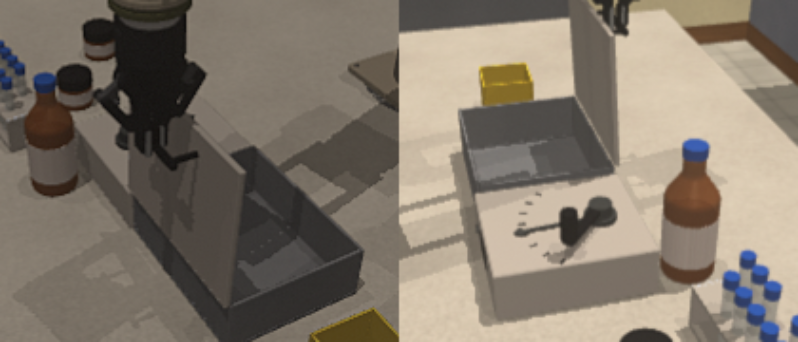

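The lid stands at about 1.51 rad. I'll release the handle, go straight up and travel to the jars.

>>> servo_tool(dp=[[0,0,0],[0,0,0],[0,0,0],[0,0,-2.5],[0,0,-2.5],[0,0,-2.5],[0,0,-2.5],[0,0,-1.0]], delta_rot=[[0,0,0],[0,0,0],[0,0,0],[0,0,0],[0,0,0],[0,0,0],[0,0,0],[0,0,0]], claw=[180,180,180,180,180,180,180,180])

```text
clock: 10.92
position: [0.6726, 0.2201, 0.3508]
orientation: [[-0.018, 1.0, 0.005], [1.0, 0.018, 0.001], [0.001, 0.005, -1.0]]
wrist_force: [-0.0, 0.7, 1.8]
gripper_width: 0.0252
finger_force: 0.0
```

>>> servo_tool(dp=[[-3.5,-1.5,0],[-3.5,-1.5,0],[-3.5,-1.5,0],[-3.5,-1.5,0],[-3.5,-1.5,0],[-3.5,-1.5,0],[-3.5,-1.5,0],[-3.5,-1.5,0]], delta_rot=[[0,0,0],[0,0,0],[0,0,0],[0,0,0],[0,0,0],[0,0,0],[0,0,0],[0,0,0]], claw=[180,0,0,0,0,0,0,0])

```text
clock: 11.58
position: [0.5556, -0.0634, 0.3453]
orientation: [[-0.018, 1.0, -0.001], [1.0, 0.018, -0.0], [-0.0, -0.001, -1.0]]
wrist_force: [0.4, -0.5, 0.1]
gripper_width: 0.0855
finger_force: 0.0
```

>>> servo_tool(dp=[[-3.5,-1.5,0],[-3.5,-1.5,0],[-3.5,-1.5,0],[-3.5,-1.5,0],[0,0,0]], delta_rot=[[0,0,0],[0,0,0],[0,0,0],[0,0,0],[0,0,0]], claw=[0,0,0,0,0])

```text
clock: 12.0
position: [0.4966, -0.2085, 0.3452]
orientation: [[-0.012, 1.0, -0.003], [1.0, 0.012, -0.002], [-0.002, -0.003, -1.0]]
wrist_force: [0.3, -0.2, -0.5]
gripper_width: 0.0851
finger_force: 0.0
```

```bash
cat > jars.py <<'E'
from m2 import *
from scipy.optimize import least_squares
t=np.linspace(0,2*np.pi,60)
def jars(g,seeds,rep=True):
  m=(g['color'].max(2)<THR).astype('uint8');n,lab,st,ce=cv2.connectedComponentsWithStats(m);out=[]
  for q0 in seeds:
    u,v=np.round(proj(g,(*q0,.06))).astype(int)
    if not(0<=u<560 and 0<=v<420): print('out of view',q0);continue
    k=lab[v,u];b=st[k];ob=np.array([b[0]-.5,b[1]-.5,b[0]+b[2]-.5,b[1]+b[3]-.5])
    def bb(q):
      P=np.array([proj(g,(q[0]+.031*np.cos(a),q[1]+.031*np.sin(a),z)) for z in(.04,.06) for a in t]);return np.r_[P.min(0),P.max(0)]-ob
    r=least_squares(bb,q0);print(q0,'->',r.x,'res',r.fun,'blob',k,b,(u,v));out.append(r.x)
  return out
J=[(.4416,-.2605),(.589,-.2375),(.483,-.357)]
THR=60
E
python3 go.py; python3 - <<'E'
from jars import *
print('scene');jars(cap('scene'),J);c=cap('wrist','w4.png');print('wrist');jars(c,J)
E
```

```text
t 12.0 p [ 0.4966 -0.2085  0.3452] psi 0.011860442741160944 q [-0.4906 -0.0531  1.4711 -0.0032  1.725  -0.5029] w 0.08512513794074796 F [ 0.2622 -0.161  -0.5474]
scene
(0.4416, -0.2605) -> [ 0.4416 -0.2619] res [-0.2013  0.2306  0.2029 -0.2263] blob 100 [268 150  18  15 217] (np.int64(277), np.int64(155))
(0.589, -0.2375) -> [ 0.6123 -0.2282] res [ 5.0265  3.342  -5.0781 -2.7681] blob 110 [219 164  30  22 320] (np.int64(239), np.int64(169))
(0.483, -0.357) -> [ 0.4854 -0.3665] res [-0.445   0.1246  0.448  -0.1437] blob 97 [244 140  17  14 201] (np.int64(254), np.int64(145))
wrist
(0.4416, -0.2605) -> [ 0.438  -0.2632] res [-1.1104 -1.2701  1.1514  1.3928] blob 43 [ 224  179   39   39 1083] (np.int64(245), np.int64(198))
(0.589, -0.2375) -> [ 0.5859 -0.241 ] res [-1.343  -1.0948  1.2921  1.2166] blob 42 [ 320  166   40   40 1202] (np.int64(342), np.int64(185))
(0.483, -0.357) -> [ 0.4944 -0.263 ] res [ 259.7103  178.0439 -259.7933 -200.2693] blob 0 [     0      0    560    420 188897] (np.int64(272), np.int64(255))
```

View pics/w4.png

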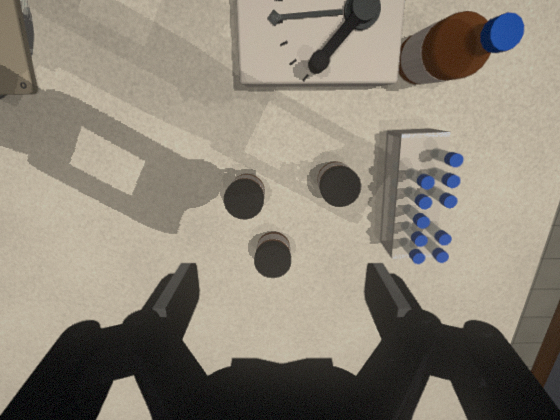

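Jars at (244,198), (340,186) and (272,258); the rack's near face at column 395 leaves about 85 mm to the closest jar. I'll grasp jar A first.

>>> servo_tool(dp=[[-2.67,-2.86,0],[-2.67,-2.86,0],[0,0,4],[0,0,4],[0,0,4],[0,0,4],[0,0,4],[0,0,4]], delta_rot=[[0,0,0],[0,0,0],[0,0,0],[0,0,0],[0,0,0],[0,0,0],[0,0,0],[0,0,0]], claw=[0,0,0,0,0,0,0,0])

```text
clock: 12.77
position: [0.4436, -0.2556, 0.1042]
orientation: [[-0.02, 1.0, -0.0], [1.0, 0.02, 0.0], [0.0, -0.0, -1.0]]
wrist_force: [0.5, -1.6, -0.5]
gripper_width: 0.0853
finger_force: 0.0
```

>>> servo_tool(dp=[[0,0,3.5],[0,0,2.6],[0,0,2.6],[0,0,0],[0,0,0],[0,0,0],[0,0,0],[0,0,0]], delta_rot=[[0,0,0],[0,0,0],[0,0,0],[0,0,0],[0,0,0],[0,0,0],[0,0,0],[0,0,0]], claw=[0,0,0,0,255,255,255,255])

```text
clock: 13.43
position: [0.4451, -0.258, 0.0216]
orientation: [[-0.018, 1.0, 0.003], [1.0, 0.018, -0.002], [-0.002, 0.003, -1.0]]
wrist_force: [-0.1, 0.4, -1.4]
gripper_width: 0.0605
finger_force: 64.9
```

```bash
python3 go.py; python3 -c "
from m2 import *
for y in(-78,0,78): print(W((-5,y,0)))"
```

```text
t 13.4333 p [ 0.4451 -0.258   0.0216] psi 0.018371776867491602 q [-0.6252  0.1099  1.9159  0.0001  1.112  -0.6436] w 0.060532410147386695 F [-0.1149  0.3956 -1.4049]
[0.5368 0.1394 0.    ]
[0.5351 0.2174 0.    ]
[0.5334 0.2954 0.    ]
```

Jar A is gripped (60.5 mm wide, 65 N). I'll lift it and carry it to the left-hand slot.

>>> servo_tool(dp=[[0,0,-2],[0,0,-4],[0,0,-4],[0,0,-4],[0,0,-4],[0,0,0],[3.71,0.65,0],[3.71,0.65,0]], delta_rot=[[0,0,0],[0,0,0],[0,0,0],[0,0,0],[0,0,0],[0,0,0],[0,0,0],[0,0,0]], claw=[255,255,255,255,255,255,255,255])

```text
clock: 14.1
position: [0.4559, -0.1839, 0.2018]
orientation: [[-0.014, 1.0, 0.004], [1.0, 0.014, -0.002], [-0.002, 0.004, -1.0]]
wrist_force: [0.2, 1.2, -1.7]
gripper_width: 0.0606
finger_force: 65.4
```

>>> servo_tool(dp=[[3.71,0.65,0],[3.71,0.65,0],[3.71,0.65,0],[3.71,0.65,0],[3.71,0.65,0],[3.71,0.65,0],[3.71,0.65,0],[3.71,0.65,0]], delta_rot=[[0,0,0],[0,0,0],[0,0,0],[0,0,0],[0,0,0],[0,0,0],[0,0,0],[0,0,0]], claw=[255,255,255,255,255,255,255,255])

```text
clock: 14.77
position: [0.5021, 0.1169, 0.2006]
orientation: [[-0.018, 1.0, 0.003], [1.0, 0.018, 0.0], [0.0, 0.003, -1.0]]
wrist_force: [0.6, 0.2, -0.5]
gripper_width: 0.0607
finger_force: 65.4
```

>>> servo_tool(dp=[[3.71,0.65,0],[3.71,0.65,0],[3.71,0.65,0],[3.71,0.65,0],[3.71,0.65,0],[0,0,0],[0,0,0],[0,0,0]], delta_rot=[[0,0,0],[0,0,0],[0,0,0],[0,0,0],[0,0,0],[0,0,0],[0,0,0],[0,0,0]], claw=[255,255,255,255,255,255,255,255])

```text
clock: 15.43
position: [0.5309, 0.301, 0.1998]
orientation: [[-0.019, 1.0, 0.001], [1.0, 0.019, -0.0], [-0.0, 0.001, -1.0]]
wrist_force: [-0.2, 0.2, -1.7]
gripper_width: 0.0606
finger_force: 65.6
```

```bash
python3 go.py 0.5334 0.3 0.029 0.0214; python3 - <<'E'
from jars import *
c=cap('scene');w=cap('wrist')
jars(c,[(.485,-.3665),(.588,-.24)]);print('chamber inner rim',[proj(w,W((x,y,80))).round() for x in(-95,95) for y in(-120,120)])
cv2.imwrite('pics/e1.png',np.hstack([c['color'][130:310,200:410],w['color'][::2,::2][:180]])[:,:,::-1])
E
```

```text
t 15.4333 p [0.5309 0.301  0.1998] psi 0.01871900731618984 q [ 0.432   0.1732  1.4985 -0.0004  1.4694  0.4133] w 0.06063913110161353 F [-0.2406  0.2076 -1.709 ]
dp [-0.0982  0.2378 17.0814] norm 17.08337297092706
rot [ 0.0006  0.0002 -0.0027] dp after turn [-0.102   0.2469 17.0813]
(0.485, -0.3665) -> [ 0.4854 -0.3665] res [-0.445   0.1246  0.448  -0.1437] blob 171 [244 140  17  14 198] (np.int64(252), np.int64(144))
(0.588, -0.24) -> [ 0.595  -0.2405] res [ 1.6674  0.2426 -1.6821 -0.1185] blob 178 [226 164  23  16 251] (np.int64(239), np.int64(168))
chamber inner rim [array([208., 363.]), array([184., 160.]), array([369., 362.]), array([395., 159.])]
```

View pics/e1.png

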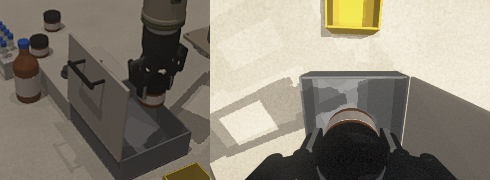

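>>> servo_tool(dp=[[-0.1,0.24,3.5],[0,0,3.5],[0,0,3.5],[0,0,2.5],[0,0,2],[0,0,1.4],[0,0,0.5],[0,0,0]], delta_rot=[[0,0,0],[0,0,0],[0,0,0],[0,0,0],[0,0,0],[0,0,0],[0,0,0],[0,0,0]], claw=[255,255,255,255,255,255,255,255])

```text
clock: 16.2
position: [0.5329, 0.299, 0.0296]
orientation: [[-0.017, 1.0, -0.002], [1.0, 0.017, -0.001], [-0.001, -0.002, -1.0]]
wrist_force: [0.4, 0.4, -1.0]
gripper_width: 0.0603
finger_force: 65.6
```

>>> servo_tool(dp=[[0,0,0.3],[0,0,0],[0,0,0],[0,0,0],[0,0,-3],[0,0,-4],[0,0,-4],[0,0,-4]], delta_rot=[[0,0,0],[0,0,0],[0,0,0],[0,0,0],[0,0,0],[0,0,0],[0,0,0],[0,0,0]], claw=[255,255,0,0,0,0,0,0])

```text
clock: 16.87
position: [0.5332, 0.3, 0.1798]
orientation: [[-0.018, 1.0, 0.001], [1.0, 0.018, 0.0], [0.0, 0.001, -1.0]]
wrist_force: [1.1, 0.0, -0.1]
gripper_width: 0.0855
finger_force: 0.0
```

>>> servo_tool(dp=[[0,0,-3],[-3.91,-0.35,0],[-3.91,-0.35,0],[-3.91,-0.35,0],[-3.91,-0.35,0],[-3.91,-0.35,0],[-3.91,-0.35,0],[-3.91,-0.35,0]], delta_rot=[[0,0,0],[0,0,0],[0,0,0],[0,0,0],[0,0,0],[0,0,0],[0,0,0],[0,0,0]], claw=[0,0,0,0,0,0,0,0])

```text
clock: 17.53
position: [0.5137, 0.0243, 0.2086]
orientation: [[-0.019, 1.0, 0.002], [1.0, 0.019, -0.0], [-0.0, 0.002, -1.0]]
wrist_force: [1.0, -0.1, -0.5]
gripper_width: 0.0852
finger_force: 0.0
```

>>> servo_tool(dp=[[-3.91,-0.35,0],[-3.91,-0.35,0],[-3.91,-0.35,0],[-3.91,-0.35,0],[-3.91,-0.35,0],[-3.91,-0.35,0],[0,0,0],[0,0,0]], delta_rot=[[0,0,0],[0,0,0],[0,0,0],[0,0,0],[0,0,0],[0,0,0],[0,0,0],[0,0,0]], claw=[0,0,0,0,0,0,0,0])

```text
clock: 18.2
position: [0.4967, -0.2113, 0.2082]
orientation: [[-0.014, 1.0, 0.001], [1.0, 0.014, -0.001], [-0.001, 0.001, -1.0]]
wrist_force: [0.2, 0.1, -0.1]
gripper_width: 0.0854
finger_force: 0.0
```

```bash
python3 go.py 0.485 -0.3665 0.02 0.0214; python3 - <<'E'
from jars import *
import jars as j
c=cap('scene');jars(c,[(.485,-.3665),(.588,-.24)])
w=cap('wrist')
for T in (60,75): j.THR=T;jars(w,[(.483,-.365),(.588,-.24)])
cv2.imwrite('pics/e2.png',np.hstack([cv2.resize(c['color'][130:310,200:410],(490,420)),cv2.resize(w['color'],(310,232))[[*range(232)]+[0]*188]])[:,:,::-1])
E
```

```text
t 18.2 p [ 0.4967 -0.2113  0.2082] psi 0.014150391158400598 q [-0.4971 -0.022   1.6882 -0.0001  1.474  -0.5113] w 0.08540547047770818 F [ 0.1824  0.1034 -0.0841]
dp [-15.4862  -1.415   18.8335] norm 24.42392226477112
rot [ 0.0011  0.0008 -0.0073] dp after turn [-15.4899  -1.5063  18.8235]
(0.485, -0.3665) -> [ 0.4854 -0.3665] res [-0.445   0.1246  0.448  -0.1437] blob 96 [244 140  17  14 201] (np.int64(252), np.int64(144))
(0.588, -0.24) -> [ 0.6039 -0.2276] res [ 2.5739  2.7642 -2.5946 -2.391 ] blob 105 [224 164  25  21 291] (np.int64(239), np.int64(168))
(0.483, -0.365) -> [ 0.4837 -0.3697] res [-1.6145 -1.153   1.6148  1.3876] blob 11 [ 245  287   48   49 1627] (np.int64(268), np.int64(314))
(0.588, -0.24) -> [ 0.5858 -0.2408] res [-1.1212 -1.5314  1.0714  1.7379] blob 9 [ 334  188   59   56 2514] (np.int64(367), np.int64(218))
(0.483, -0.365) -> [ 0.4831 -0.3689] res [-1.1354 -0.7156  1.1356  0.8718] blob 122 [ 244  286   49   50 1967] (np.int64(268), np.int64(314))
(0.588, -0.24) -> [ 0.5858 -0.2407] res [-1.1244 -0.5711  1.0709  0.7011] blob 90 [ 334  187   59   58 2612] (np.int64(367), np.int64(218))
```

View pics/e2.png

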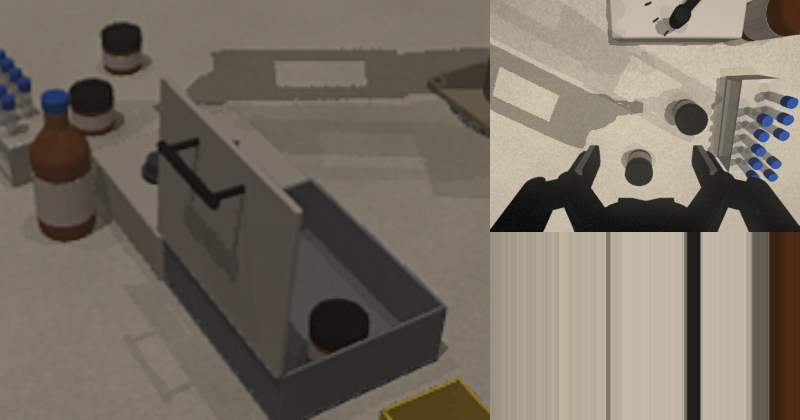

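Jar A stands upright in the chamber. C is at (0.484,-0.368) and B at (0.586,-0.2405). I'll grasp C next.

>>> servo_tool(dp=[[-3.9,-0.39,0],[-3.9,-0.39,0],[-3.9,-0.39,0],[-3.9,-0.39,0],[0,0,0],[0,0,3.8],[0,0,3.8],[0,0,3.8]], delta_rot=[[0,0,-0.007],[0,0,0],[0,0,0],[0,0,0],[0,0,0],[0,0,0],[0,0,0],[0,0,0]], claw=[0,0,0,0,0,0,0,0])

```text
clock: 18.97
position: [0.4865, -0.3646, 0.0934]
orientation: [[-0.027, 1.0, 0.002], [1.0, 0.027, -0.002], [-0.002, 0.002, -1.0]]
wrist_force: [0.8, -0.5, -0.2]
gripper_width: 0.0856
finger_force: 0.0
```

>>> servo_tool(dp=[[0,0,3.5],[0,0,2.5],[0,0,1.4],[0,0,0],[0,0,0],[0,0,0],[0,0,0],[0,0,0]], delta_rot=[[0,0,0],[0,0,0],[0,0,0],[0,0,0],[0,0,0],[0,0,0],[0,0,0],[0,0,0]], claw=[0,0,0,0,255,255,255,255])

```text
clock: 19.63
position: [0.487, -0.3668, 0.0225]
orientation: [[-0.025, 1.0, 0.004], [1.0, 0.025, -0.003], [-0.003, 0.004, -1.0]]
wrist_force: [0.9, 1.3, 7.3]
gripper_width: 0.0605
finger_force: 65.6
```

```bash
python3 go.py 0.5351 0.2174 0.025 0.0214
```

```text
t 19.6333 p [ 0.487  -0.3668  0.0225] psi 0.0252211465322912 q [-0.7297  0.3412  1.6428  0.0002  1.1525 -0.755 ] w 0.06052282295762362 F [0.9    1.2621 7.3391]
dp [58.2783  6.2853 -0.4221] norm 58.617790306154696
rot [0.0039 0.0034 0.0038] dp after turn [58.303   6.0616 -0.2461]
```

>>> servo_tool(dp=[[0,0,-2],[0,0,-4],[0,0,-4],[0,0,-4],[0,0,-4],[0,0,0],[3.64,0.39,0],[3.64,0.39,0]], delta_rot=[[0,0,0],[0,0,0],[0,0,0],[0,0,0],[0,0,0],[0,0,0],[0,0,0],[0,0,0]], claw=[255,255,255,255,255,255,255,255])

```text
clock: 20.3
position: [0.4913, -0.2936, 0.2014]
orientation: [[-0.022, 1.0, 0.003], [1.0, 0.022, -0.002], [-0.002, 0.003, -1.0]]
wrist_force: [-0.3, 1.2, -2.3]
gripper_width: 0.0605
finger_force: 65.7
```

>>> servo_tool(dp=[[3.64,0.39,0],[3.64,0.39,0],[3.64,0.39,0],[3.64,0.39,0],[3.64,0.39,0],[3.64,0.39,0],[3.64,0.39,0],[3.64,0.39,0]], delta_rot=[[0,0,0],[0,0,0],[0,0,0],[0,0,0],[0,0,0],[0,0,0],[0,0,0],[0,0,0]], claw=[255,255,255,255,255,255,255,255])

```text
clock: 20.97
position: [0.515, 0.0012, 0.2003]
orientation: [[-0.025, 1.0, 0.002], [1.0, 0.025, -0.0], [-0.0, 0.002, -1.0]]
wrist_force: [1.0, -0.1, -1.0]
gripper_width: 0.0607
finger_force: 65.7
```

>>> servo_tool(dp=[[3.64,0.39,0],[3.64,0.39,0],[3.64,0.39,0],[3.64,0.39,0],[3.64,0.39,0],[3.64,0.39,0],[0,0,0],[0,0,0]], delta_rot=[[0,0,0],[0,0,0],[0,0,0],[0,0,0],[0,0,0],[0,0,0],[0,0,0],[0,0,0]], claw=[255,255,255,255,255,255,255,255])

```text
clock: 21.63
position: [0.5326, 0.2205, 0.1998]
orientation: [[-0.028, 1.0, 0.001], [1.0, 0.028, 0.0], [0.0, 0.001, -1.0]]
wrist_force: [0.0, -0.7, -1.1]
gripper_width: 0.0604
finger_force: 65.8
```

```bash
python3 go.py 0.5351 0.218 0.029 0.0214
```

```text
t 21.6333 p [0.5326 0.2205 0.1998] psi 0.028417567496304134 q [0.3034 0.0826 1.597  0.0001 1.4611 0.275 ] w 0.060368820247176755 F [ 0.0184 -0.6521 -1.0511]
dp [-0.2582  0.2246 17.0816] norm 17.085011725459196
rot [ 0.0008 -0.0003  0.007 ] dp after turn [-0.2511  0.2398 17.0815]
```

>>> servo_tool(dp=[[-0.26,0.23,3.5],[0,0,3.5],[0,0,3.5],[0,0,2.5],[0,0,2],[0,0,1.5],[0,0,0.6],[0,0,0]], delta_rot=[[0,0,0],[0,0,0],[0,0,0],[0,0,0],[0,0,0],[0,0,0],[0,0,0],[0,0,0]], claw=[255,255,255,255,255,255,255,255])

```text
clock: 22.3
position: [0.5347, 0.2145, 0.0283]
orientation: [[-0.024, 1.0, -0.002], [1.0, 0.024, -0.001], [-0.001, -0.002, -1.0]]
wrist_force: [0.7, 0.1, -0.8]
gripper_width: 0.0603
finger_force: 66.4
```

>>> servo_tool(dp=[[0,0,0.2],[0,0,0],[0,0,0],[0,0,0],[0,0,-3],[0,0,-4],[0,0,-4],[0,0,-4]], delta_rot=[[0,0,0],[0,0,0],[0,0,0],[0,0,0],[0,0,0],[0,0,0],[0,0,0],[0,0,0]], claw=[255,255,0,0,0,0,0,0])

```text
clock: 22.97
position: [0.5348, 0.2157, 0.1781]
orientation: [[-0.025, 1.0, -0.0], [1.0, 0.025, -0.0], [-0.0, -0.0, -1.0]]
wrist_force: [-0.2, -0.1, -0.0]
gripper_width: 0.0854
finger_force: 0.0
```

>>> servo_tool(dp=[[0,0,-3],[-3.83,0.32,0],[-3.83,0.32,0],[-3.83,0.32,0],[-3.83,0.32,0],[-3.83,0.32,0],[-3.83,0.32,0],[-3.83,0.32,0]], delta_rot=[[0,0,0],[0,0,0],[0,0,0],[0,0,0],[0,0,0],[0,0,0],[0,0,0],[0,0,0]], claw=[0,0,0,0,0,0,0,0])

```text
clock: 23.63
position: [0.5643, -0.0535, 0.207]
orientation: [[-0.025, 1.0, 0.001], [1.0, 0.025, -0.0], [-0.0, 0.001, -1.0]]
wrist_force: [0.6, 0.2, 0.2]
gripper_width: 0.0855
finger_force: 0.0
```

>>> servo_tool(dp=[[-3.83,0.32,0],[-3.83,0.32,0],[-3.83,0.32,0],[-3.83,0.32,0],[0,0,0],[0,0,0]], delta_rot=[[0,0,0],[0,0,0],[0,0,0],[0,0,0],[0,0,0],[0,0,0]], claw=[0,0,0,0,0,0])

```text
clock: 24.13
position: [0.5806, -0.2068, 0.2063]
orientation: [[-0.021, 1.0, 0.0], [1.0, 0.021, -0.0], [-0.0, 0.0, -1.0]]
wrist_force: [-0.3, 0.8, 0.3]
gripper_width: 0.0856
finger_force: 0.0
```

```bash
python3 go.py 0.586 -0.2405 0.02 0.0214; python3 - <<'E'
from jars import *
import jars as j
w=cap('wrist');jars(w,[(.586,-.24)]);j.THR=75;jars(w,[(.586,-.24)]);jars(cap('side','s5.png'),[(.586,-.24)]); jars(cap('scene','c5.png'),[(.586,-.24)])
E
```

```text
t 24.1333 p [ 0.5806 -0.2068  0.2063] psi 0.02138407701291827 q [-0.4253  0.186   1.4722 -0.0001  1.4832 -0.4466] w 0.08556028265656598 F [-0.305   0.7796  0.2807]
dp [-3.3757  0.4638 18.6331] norm 18.942122508082246
rot [ 0.0001  0.0002 -0.    ] dp after turn [-3.3791  0.4653 18.6325]
(0.586, -0.24) -> [ 0.5865 -0.2413] res [-1.2373 -1.1837  1.2371  1.3732] blob 37 [ 259  190   56   57 2384] (np.int64(286), np.int64(221))
(0.586, -0.24) -> [ 0.587  -0.2407] res [-0.7568 -0.7406  0.7567  0.8578] blob 142 [ 259  189   57   58 2569] (np.int64(286), np.int64(221))
(0.586, -0.24) -> [ 0.5894 -0.2428] res [-0.9639 -0.7782  0.9447  0.5928] blob 67 [296 293  29  28 680] (np.int64(308), np.int64(302))
(0.586, -0.24) -> [ 0.6709 -0.105 ] res [ 16.6202  27.6587 -16.7903 -24.3976] blob 94 [ 204  164   55   70 1423] (np.int64(239), np.int64(168))
```

>>> servo_tool(dp=[[-3.5,0.65,0],[0,0,0],[0,0,3.8],[0,0,3.8],[0,0,3.8],[0,0,3.5],[0,0,2.4],[0,0,1.4]], delta_rot=[[0,0,0],[0,0,0],[0,0,0],[0,0,0],[0,0,0],[0,0,0],[0,0,0],[0,0,0]], claw=[0,0,0,0,0,0,0,0])

```text
clock: 24.95
position: [0.5861, -0.2365, 0.0153]
orientation: [[-0.027, 1.0, -0.005], [1.0, 0.027, 0.003], [0.003, -0.005, -1.0]]
wrist_force: [-0.0, 0.6, -0.4]
gripper_width: 0.0851
finger_force: 0.0
```

>>> servo_tool(dp=[[0,0,0],[0,0,0],[0,0,0],[0,0,0],[0,0,0],[0,0,0]], delta_rot=[[0,0,0],[0,0,0],[0,0,0],[0,0,0],[0,0,0],[0,0,0]], claw=[0,255,255,255,255,255])

```text
clock: 25.45
position: [0.5905, -0.2401, 0.0226]
orientation: [[-0.025, 1.0, 0.005], [1.0, 0.025, -0.002], [-0.002, 0.005, -1.0]]
wrist_force: [-0.3, 0.8, 8.1]
gripper_width: 0.0606
finger_force: 65.7
```

```bash
python3 go.py 0.5368 0.1394 0.025 0.0214
```

```text
t 25.45 p [ 0.5905 -0.2401  0.0226] psi 0.02510049585263098 q [-0.4668  0.4075  1.5578  0.0002  1.1712 -0.492 ] w 0.06062726418038417 F [-0.2612  0.7977  8.1263]
dp [38.0758 -4.4138 -0.3435] norm 38.33229851460112
rot [0.0047 0.0022 0.0037] dp after turn [38.0599 -4.5558 -0.2377]
```

>>> servo_tool(dp=[[0,0,-2],[0,0,-4],[0,0,-4],[0,0,-4],[0,0,-4],[0,0,0],[3.81,-0.45,0],[3.81,-0.45,0]], delta_rot=[[0,0,0],[0,0,0],[0,0,0],[0,0,0],[0,0,0],[0,0,0],[0,0,0],[0,0,0]], claw=[255,255,255,255,255,255,255,255])

```text
clock: 26.12
position: [0.578, -0.1645, 0.2014]
orientation: [[-0.021, 1.0, 0.004], [1.0, 0.021, -0.002], [-0.002, 0.004, -1.0]]
wrist_force: [1.2, 2.3, -2.1]
gripper_width: 0.0607
finger_force: 65.8
```

>>> servo_tool(dp=[[3.81,-0.45,0],[3.81,-0.45,0],[3.81,-0.45,0],[3.81,-0.45,0],[3.81,-0.45,0],[3.81,-0.45,0],[3.81,-0.45,0],[3.81,-0.45,0]], delta_rot=[[0,0,0],[0,0,0],[0,0,0],[0,0,0],[0,0,0],[0,0,0],[0,0,0],[0,0,0]], claw=[255,255,255,255,255,255,255,255])

```text
clock: 26.78
position: [0.5335, 0.1423, 0.2003]
orientation: [[-0.025, 1.0, 0.002], [1.0, 0.025, 0.0], [0.0, 0.002, -1.0]]
wrist_force: [0.4, -0.7, -2.9]
gripper_width: 0.0607
finger_force: 65.8
```

>>> servo_tool(dp=[[0,0,0],[0,0,0],[0,0,0]], delta_rot=[[0,0,0],[0,0,0],[0,0,0]], claw=[255,255,255])

```text
clock: 27.03
position: [0.5339, 0.1404, 0.1998]
orientation: [[-0.026, 1.0, 0.001], [1.0, 0.026, -0.0], [-0.0, 0.001, -1.0]]
wrist_force: [0.6, -1.2, -1.4]
gripper_width: 0.0608
finger_force: 65.8
```

```bash
python3 go.py 0.5368 0.141 0.029 0.0214
```

```text
t 27.0333 p [0.5339 0.1404 0.1998] psi 0.025917413706409417 q [ 0.1646  0.0169  1.6649 -0.0005  1.459   0.1388] w 0.060849596119519477 F [ 0.6401 -1.1513 -1.4085]
dp [ 0.0593  0.2716 17.0851] norm 17.087398344860592
rot [0.0009 0.0004 0.0045] dp after turn [ 0.0535  0.2875 17.0849]
```

>>> servo_tool(dp=[[0.06,0.27,3.5],[0,0,3.5],[0,0,3.5],[0,0,2.5],[0,0,2],[0,0,1.5],[0,0,0.6],[0,0,0]], delta_rot=[[0,0,0],[0,0,0],[0,0,0],[0,0,0],[0,0,0],[0,0,0],[0,0,0],[0,0,0]], claw=[255,255,255,255,255,255,255,255])

```text
clock: 27.7
position: [0.5361, 0.1393, 0.0282]
orientation: [[-0.023, 1.0, -0.002], [1.0, 0.023, -0.001], [-0.001, -0.002, -1.0]]
wrist_force: [0.1, -0.6, -1.4]
gripper_width: 0.0605
finger_force: 66.5
```

>>> servo_tool(dp=[[0,0,0.2],[0,0,0],[0,0,0],[0,0,0],[0,0,-3],[0,0,-4],[0,0,-4],[0,0,-4]], delta_rot=[[0,0,0],[0,0,0],[0,0,0],[0,0,0],[0,0,0],[0,0,0],[0,0,0],[0,0,0]], claw=[255,255,0,0,0,0,0,0])

```text
clock: 28.37
position: [0.5361, 0.1409, 0.1781]
orientation: [[-0.025, 1.0, -0.0], [1.0, 0.025, -0.0], [-0.0, -0.0, -1.0]]
wrist_force: [1.6, 0.2, -0.5]
gripper_width: 0.0852
finger_force: 0.0
```

>>> servo_tool(dp=[[0,0,-4],[0,0,-4],[0,0,-4],[0,0,-4],[0,0,-4],[0,0,0],[0,0,0]], delta_rot=[[0,0,0],[0,0,0],[0,0,0],[0,0,0],[0,0,0],[0,0,0],[0,0,0]], claw=[0,0,0,0,0,0,0])

```text
clock: 28.95
position: [0.5379, 0.1413, 0.3806]
orientation: [[-0.025, 1.0, 0.008], [1.0, 0.025, 0.001], [0.001, 0.008, -1.0]]
wrist_force: [0.3, -0.2, -0.6]
gripper_width: 0.0854
finger_force: 0.0
```

```bash
python3 go.py 0.6739 0.2212 0.36 0.0214; python3 - <<'E'
from jars import *
w=cap('wrist','w6.png');jars(w,[W((-5,y,0))[:2] for y in(-78,0,78)])
s=cap('side','s6.png');c=cap('scene')
cv2.imwrite('pics/f1.png',np.hstack([cv2.resize(c['color'][130:310,200:410],(400,343)),cv2.resize(w['color'],(400,300))[[*range(300)]+[299]*43]])[:,:,::-1])
E
```

```text
t 28.95 p [0.5379 0.1413 0.3806] psi 0.024866481012341034 q [ 0.1647 -0.0076  1.3628  0.      1.7788  0.1398] w 0.08544216238319972 F [ 0.3166 -0.2287 -0.5879]
dp [ 7.6481 13.7816  2.176 ] norm 15.91104102803614
rot [ 0.0076 -0.0011  0.0035] dp after turn [ 7.6982 13.771   2.0632]
[0.5368 0.1394] -> [0.5377 0.1369] res [-0.0202 -0.6223  0.0208  0.651 ] blob 80 [ 261  142   39   39 1195] (np.int64(279), np.int64(161))
[0.5351 0.2174] -> [0.5359 0.2104] res [-0.0261 -0.3312  0.0265  0.3607] blob 50 [ 260   93   41   42 1345] (np.int64(280), np.int64(109))
[0.5334 0.2954] -> [0.534  0.2935] res [-0.2379 -0.3285  0.2386  0.3819] blob 41 [ 259   30   43   48 1613] (np.int64(280), np.int64(52))
```

View pics/f1.png

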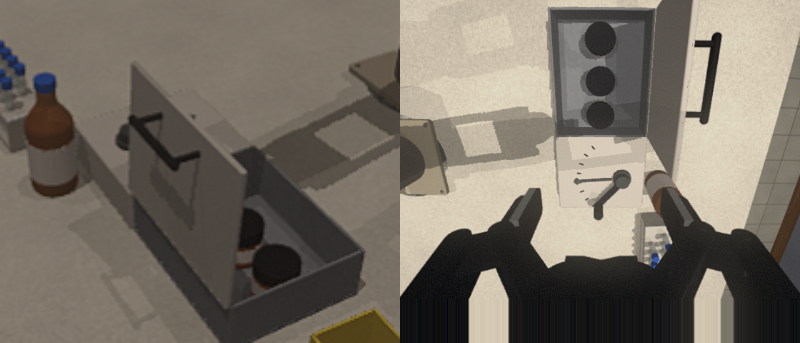

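All three jars stand upright in the chamber and the lid is still open. I'll go back to the handle with the fingers narrowed.

>>> servo_tool(dp=[[1.9,3.4,0],[1.9,3.4,0],[1.9,3.4,0],[1.9,3.4,0],[0,0,0],[0,0,2],[0,0,0],[0,0,0]], delta_rot=[[0,0,0],[0,0,0],[0,0,0],[0,0,0],[0,0,0],[0,0,0],[0,0,0],[0,0,0]], claw=[180,180,180,180,180,180,180,180])

```text
clock: 29.77
position: [0.6694, 0.2203, 0.3527]
orientation: [[-0.025, 1.0, -0.006], [1.0, 0.025, -0.002], [-0.001, -0.006, -1.0]]
wrist_force: [0.0, -0.2, -0.3]
gripper_width: 0.0253
finger_force: 0.0
```

```bash
python3 go.py 0.673 0.2205 0.24 0.0214; python3 - <<'E'
from m2 import *
w=cap('wrist','w7.png')
def lidpt(th,y,al=170,h=43):
    return W((100-al*np.cos(th)+h*np.sin(th),y,80+al*np.sin(th)+h*np.cos(th)))
m=(w['color'].max(2)<60).astype('uint8');n,lab,st,ce=cv2.connectedComponentsWithStats(m)
for th in(1.45,1.51,1.57): print(th,lidpt(th,0),proj(w,lidpt(th,-50)),proj(w,lidpt(th,50)))
print([ (st[i],ce[i].round(1)) for i in range(1,n) if st[i][4]>250])
E
```

```text
t 29.7667 p [0.6694 0.2203 0.3527] psi 0.02501633284784405 q [ 0.2452  0.4244  0.9222 -0.      1.8015  0.2201] w 0.0252565560897252 F [ 0.0435 -0.2071 -0.2681]
dp [ 0.0304  0.4294 11.2626] norm 11.270837668305528
rot [-0.0063  0.0014  0.0036] dp after turn [ 0.0157  0.3581 11.2651]
1.45 [0.6623 0.2201 0.2539] [274.3907 256.5938] [273.8624 147.6043]
1.51 [0.6727 0.2203 0.2523] [285.6166 255.7964] [286.6228 147.3707]
1.57 [0.6829 0.2206 0.25  ] [296.5679 254.6777] [299.0446 147.0379]
[(array([ 168,   88,   45,   44, 1538], dtype=int32), array([189.8, 109. ])), (array([ 174,  146,   43,   41, 1381], dtype=int32), array([195. , 165.8])), (array([ 179,  191,   41,   40, 1253], dtype=int32), array([199.2, 210.5])), (array([   18,   192,   528,   228, 40448], dtype=int32), array([280.1, 366.3]))]
```

```bash
python3 - <<'E'
import cv2
g=cv2.imread('pics/w7.png').max(2)
for r in(140,150,160,180,200,220): print(r,g[r,262:322].tolist())
E
```

```text
140 [122, 128, 124, 126, 157, 209, 206, 207, 207, 211, 210, 207, 212, 207, 207, 215, 211, 206, 209, 211, 197, 145, 108, 80, 68, 71, 71, 96, 129, 176, 217, 218, 213, 213, 207, 211, 213, 214, 213, 216, 225, 219, 215, 217, 218, 216, 212, 217, 218, 217, 215, 210, 218, 227, 228, 228, 230, 230, 230, 228]
150 [69, 72, 71, 69, 81, 104, 115, 112, 116, 114, 114, 113, 114, 118, 113, 113, 119, 116, 73, 58, 64, 62, 63, 67, 70, 66, 68, 65, 66, 57, 66, 113, 234, 236, 232, 230, 230, 231, 234, 231, 220, 218, 219, 221, 218, 215, 218, 218, 212, 220, 219, 220, 217, 215, 219, 219, 214, 210, 214, 221]
160 [120, 124, 124, 121, 138, 209, 217, 213, 205, 210, 212, 212, 202, 203, 203, 208, 211, 206, 126, 67, 62, 59, 62, 63, 69, 70, 66, 67, 64, 66, 64, 114, 215, 215, 217, 214, 212, 214, 221, 217, 217, 215, 214, 217, 222, 224, 223, 219, 220, 220, 219, 219, 215, 218, 218, 219, 221, 214, 216, 219]
180 [105, 126, 126, 124, 134, 195, 221, 214, 210, 212, 217, 228, 219, 213, 210, 216, 218, 210, 128, 64, 57, 64, 62, 63, 58, 66, 63, 65, 61, 61, 89, 198, 234, 231, 227, 230, 232, 233, 233, 230, 233, 227, 226, 231, 231, 219, 221, 220, 221, 217, 216, 220, 218, 216, 219, 219, 213, 217, 220, 213]
200 [111, 127, 126, 128, 132, 173, 214, 217, 216, 219, 232, 231, 220, 218, 216, 213, 218, 206, 97, 59, 61, 64, 58, 59, 64, 62, 65, 65, 68, 62, 109, 235, 232, 230, 230, 233, 230, 230, 231, 234, 233, 229, 232, 232, 226, 222, 224, 225, 231, 230, 227, 228, 229, 231, 234, 233, 232, 232, 231, 234]
220 [108, 130, 128, 128, 129, 163, 216, 214, 212, 211, 210, 209, 211, 210, 209, 216, 214, 206, 92, 54, 60, 60, 57, 58, 56, 55, 62, 63, 57, 62, 110, 215, 215, 216, 212, 214, 218, 218, 216, 213, 209, 212, 208, 209, 211, 205, 206, 206, 209, 208, 216, 217, 222, 221, 222, 217, 213, 217, 212, 215]
```

The bar is centred at column 286, which puts the lid at 1.51 rad and the bar at x = 0.673. I'll descend and grip.

>>> servo_tool(dp=[[0,0.33,0],[0,0,2.8],[0,0,2.8],[0,0,2.8],[0,0,2.8],[0,0,0],[0,0,0],[0,0,0]], delta_rot=[[-0.006,0,0],[0,0,0],[0,0,0],[0,0,0],[0,0,0],[0,0,0],[0,0,0],[0,0,0]], claw=[180,180,180,180,180,180,255,255])

```text
clock: 30.48
position: [0.6742, 0.2204, 0.2459]
orientation: [[-0.025, 1.0, 0.006], [1.0, 0.025, -0.0], [-0.0, 0.006, -1.0]]
wrist_force: [-2.5, -0.4, -9.0]
gripper_width: 0.0081
finger_force: 58.5
```

>>> servo_tool(dp=[[0,0,0],[0,0,0],[0,0,0]], delta_rot=[[0,0,0],[0,0,0],[0,0,0]], claw=[255,255,255])

```text
clock: 30.73
position: [0.6747, 0.2205, 0.2457]
orientation: [[-0.025, 1.0, 0.007], [1.0, 0.025, 0.0], [-0.0, 0.007, -1.0]]
wrist_force: [-3.5, -2.8, -5.2]
gripper_width: 0.0084
finger_force: 58.8
```

```bash
python3 - <<'E'
import numpy as np
t=np.arange(1.51,-.01,-.0755);x=-17*np.cos(t)+4.3*np.sin(t);z=17*np.sin(t)+4.3*np.cos(t)
for a,b,c in zip(t[1:],np.diff(x),np.diff(z)): print('%.3f [0, %.2f, %.2f]'%(a,b,-c))
E
```

```text
1.435 [0, -1.31, -0.20]
1.359 [0, -1.32, -0.10]
1.284 [0, -1.32, 0.00]
1.208 [0, -1.32, 0.10]
1.133 [0, -1.31, 0.20]
1.057 [0, -1.29, 0.30]
0.982 [0, -1.26, 0.40]
0.906 [0, -1.23, 0.49]
0.831 [0, -1.19, 0.58]
0.755 [0, -1.14, 0.67]
0.680 [0, -1.09, 0.75]
0.604 [0, -1.03, 0.83]
0.529 [0, -0.96, 0.91]
0.453 [0, -0.89, 0.98]
0.378 [0, -0.81, 1.04]
0.302 [0, -0.73, 1.10]
0.227 [0, -0.65, 1.15]
0.151 [0, -0.56, 1.20]
0.076 [0, -0.47, 1.24]
0.000 [0, -0.37, 1.27]
```

>>> servo_tool(dp=[[0,-1.31,-0.2],[0,-1.32,-0.1],[0,-1.32,0],[0,-1.32,0.1],[0,-1.31,0.2],[0,-1.29,0.3],[0,0,0]], delta_rot=[[0,0,0],[0,0,0],[0,0,0],[0,0,0],[0,0,0],[0,0,0],[0,0,0]], claw=[255,255,255,255,255,255,255])

```text
clock: 31.32
position: [0.597, 0.219, 0.2465]
orientation: [[-0.025, 1.0, 0.015], [1.0, 0.025, 0.002], [0.001, 0.015, -1.0]]
wrist_force: [-4.7, -3.6, 8.6]
gripper_width: 0.0082
finger_force: 59.3
```

>>> servo_tool(dp=[[0,-1.26,0.4],[0,-1.23,0.49],[0,-1.19,0.58],[0,-1.14,0.67],[0,0,0]], delta_rot=[[0,0,0],[0,0,0],[0,0,0],[0,0,0],[0,0,0]], claw=[255,255,255,255,255])

```text
clock: 31.73
position: [0.5481, 0.2184, 0.2247]
orientation: [[-0.026, 1.0, 0.012], [1.0, 0.026, 0.002], [0.002, 0.012, -1.0]]
wrist_force: [-12.8, -3.2, 15.2]
gripper_width: 0.0078
finger_force: 63.1
```

>>> servo_tool(dp=[[0,-0.15,-0.15],[0,-1.09,0.75],[0,-1.03,0.83],[0,-0.96,0.91],[0,-0.89,0.98],[0,0,0]], delta_rot=[[0,0,0],[0,0,0],[0,0,0],[0,0,0],[0,0,0],[0,0,0]], claw=[255,255,255,255,255,255])

```text
clock: 32.23
position: [0.5055, 0.2166, 0.1869]
orientation: [[-0.025, 1.0, 0.006], [1.0, 0.025, 0.0], [0.0, 0.006, -1.0]]
wrist_force: [-9.3, -3.0, 4.0]
gripper_width: 0.0084
finger_force: 64.9
```

>>> servo_tool(dp=[[0,-0.81,1.04],[0,-0.73,1.1],[0,-0.65,1.15],[0,0,0]], delta_rot=[[0,0,0],[0,0,0],[0,0,0],[0,0,0]], claw=[255,255,255,255])

```text
clock: 32.57
position: [0.4831, 0.2166, 0.1525]
orientation: [[-0.026, 1.0, 0.004], [1.0, 0.026, 0.001], [0.001, 0.004, -1.0]]
wrist_force: [-10.4, -0.1, 2.3]
gripper_width: 0.0084
finger_force: 66.6
```

```bash
python3 - <<'E'
from m2 import *
s=robot.read_state();d=s['position']+[0,0,.019]-W((100,0,80));print(d,np.hypot(d[0],d[2]),np.arctan2(d[2],-d[0])-.248,s['wrist_force'],s['torque'],s['gripper_width'])
E
```

```text
[-0.157  -0.003   0.0915] 0.18169052760622906 0.27989765787568655 [-10.3766  -0.1409   2.3494] [-0.5532  1.9035 -0.1502] 0.008362825909095088
```

>>> servo_tool(dp=[[0,-0.55,1.2],[0,-0.45,1.2],[0,-0.35,1.2],[0,-0.25,1.1],[0,0,0]], delta_rot=[[0,0,0],[0,0,0],[0,0,0],[0,0,0],[0,0,0]], claw=[255,255,255,255,255])

```text
clock: 32.98
position: [0.4689, 0.2158, 0.1108]
orientation: [[-0.026, 1.0, 0.005], [1.0, 0.026, -0.0], [-0.0, 0.005, -1.0]]
wrist_force: [-28.7, -9.6, 37.0]
gripper_width: 0.0079
finger_force: 77.0
```

The lid is pressed down on the walls (37 N upward). I'll release, rise and go towards the lever.

>>> servo_tool(dp=[[0,0,0],[0,0,0],[0,0,0],[0,0,0],[0,0,-3.5],[0,0,-3.5],[0,0,-3.5],[0,0,-3.5]], delta_rot=[[0,0,0],[0,0,0],[0,0,0],[0,0,0],[0,0,0],[0,0,0],[0,0,0],[0,0,0]], claw=[100,100,100,100,100,100,100,100])

```text
clock: 33.65
position: [0.4686, 0.2155, 0.2474]
orientation: [[-0.025, 1.0, 0.006], [1.0, 0.025, 0.0], [0.0, 0.006, -1.0]]
wrist_force: [1.1, -0.1, -0.2]
gripper_width: 0.0518
finger_force: 0.0
```

>>> servo_tool(dp=[[-3.68,0.79,0],[-3.68,0.79,0],[-3.68,0.79,0],[-3.68,0.79,0],[-3.68,0.79,0],[-3.68,0.79,0],[-3.68,0.79,0],[-3.68,0.79,0]], delta_rot=[[0,0,0],[0,0,0],[0,0,0],[0,0,0],[0,0,0],[0,0,0],[0,0,0],[0,0,0]], claw=[140,140,140,140,140,140,140,140])

```text
clock: 34.32
position: [0.5396, -0.0793, 0.2464]
orientation: [[-0.025, 1.0, 0.007], [1.0, 0.025, -0.0], [-0.0, 0.007, -1.0]]
wrist_force: [1.4, 1.5, -0.7]
gripper_width: 0.0386
finger_force: 0.0
```

>>> servo_tool(dp=[[0,0,0],[0,0,0],[0,0,0]], delta_rot=[[0,0,0],[0,0,0],[0,0,0]], claw=[140,140,140])

```text
clock: 34.57
position: [0.5392, -0.0772, 0.246]
orientation: [[-0.024, 1.0, 0.006], [1.0, 0.024, 0.001], [0.001, 0.006, -1.0]]
wrist_force: [-0.3, -0.2, -0.3]
gripper_width: 0.0389
finger_force: 0.0
```

```bash
python3 go.py 0.540 -0.0765 0.24 -1.2; python3 - <<'E'
from m2 import *
import pickle
s0=cv2.imread('pics/scene0.png');d0=cv2.imread('pics/side0.png')
c=cap('scene','c8.png');d=cap('side','d8.png');w=cap('wrist','w8.png')
pickle.dump({k:w[k] for k in ('R','p','fx','fy','cx','cy','k1','color')},open('w8.pkl','wb'))
# compare handle/lid edges with template shift
def sh(a,b,x0,x1,y0,y1):
    t=cv2.cvtColor(a[y0:y1,x0:x1],6);r=cv2.cvtColor(b[y0-6:y1+6,x0-6:x1+6],6)
    res=cv2.matchTemplate(r,t,cv2.TM_CCOEFF_NORMED);_,v,_,l=cv2.minMaxLoc(res);return v,l[0]-6,l[1]-6
print('scene handle',sh(s0,c['color'][:,:,::-1].copy(),333,372,203,245))
print('side handle',sh(d0,d['color'][:,:,::-1].copy(),212,236,168,205))
print('side lid edge',sh(d0,d['color'][:,:,::-1].copy(),212,250,200,225), 'scene corner',sh(s0,c['color'][:,:,::-1].copy(),300,395,250,300))
print('tip pred',[proj(w,arm(t,115,74)).round(1) for t in(.75,.8)],'hub',proj(w,W((50,-230,74))).round(1))
E
```

```text
t 34.5667 p [ 0.5392 -0.0772  0.246 ] psi 0.02407520246798116 q [-0.2377 -0.031   1.6284  0.0021  1.5386 -0.2618] w 0.038877696424547914 F [-0.2619 -0.1885 -0.3394]
dp [0.0649 0.0802 0.5977] norm 0.60655555331531
rot [ 0.0049 -0.0042  1.2241] dp after turn [ 0.1009 -0.0329  0.5972]
scene handle (0.989775538444519, 0, 0)
side handle (0.9998527765274048, 0, 0)
side lid edge (0.9933803081512451, 0, 0) scene corner (0.9994673728942871, 0, 0)
tip pred [array([226.4, 135.6]), array([225.7, 130. ])] hub [336.2 124.8]
```

The lid is fully shut: handle and edges match the first pictures with zero shift. Next I'll measure the pointer's angle from several views.

```bash
cat > ptr.py <<'E'
from m2 import *
import pickle
def run(name,c,z=.073):
    g=cv2.GaussianBlur(c['color'].max(2).astype('float32'),(0,0),.7)
    th=np.arange(.45,1.15,.005);pts=[]
    for r in range(35,116,5):
        uv=np.array([proj(c,arm(t,r,z*1000)) for t in th]).astype('float32')
        v=cv2.remap(g,uv[:,:1],uv[:,1:],1).ravel()
        b=np.median(v);wt=np.clip(b-v-25,0,None)
        i=wt.argmax();m=np.abs(th-th[i])<6/r; 
        if wt.sum()>0:
            t=(th*wt*m).sum()/(wt*m).sum();pts.append((r,t,b,v.min()))
    print(name,[(r,round(t,3),int(b),int(m)) for r,t,b,m in pts]);
    P=np.array([(r*np.cos(t),r*np.sin(t)) for r,t,b,m in pts if r>=50])
    d=cv2.fitLine(P.astype('float32'),cv2.DIST_HUBER,0,.01,.01).ravel();print('  line dir',np.arctan2(d[1],d[0]),'median',np.median([t for r,t,*_ in pts if r>50]))
if __name__=='__main__':
    for n in('w2','w8'): run(n,pickle.load(open(n+'.pkl','rb')))
    run('scene',cap('scene'));run('side',cap('side'))
E
python3 ptr.py
```

```text
w2 [(35, np.float64(0.824), 192, 88), (40, np.float64(0.818), 190, 88), (45, np.float64(0.814), 183, 86), (50, np.float64(0.808), 189, 85), (55, np.float64(0.804), 179, 82), (60, np.float64(0.802), 179, 83), (65, np.float64(0.801), 180, 82), (70, np.float64(0.801), 199, 81), (75, np.float64(0.797), 199, 82), (80, np.float64(0.799), 200, 83), (85, np.float64(0.797), 200, 83), (90, np.float64(0.795), 200, 82), (95, np.float64(0.795), 199, 84), (100, np.float64(0.781), 198, 81), (105, np.float64(0.772), 195, 75), (110, np.float64(0.819), 197, 82), (115, np.float64(0.794), 199, 84)]
  line dir 0.78357947 median 0.7970593134364206
w8 [(35, np.float64(0.826), 199, 84), (40, np.float64(0.819), 188, 86), (45, np.float64(0.815), 187, 86), (50, np.float64(0.813), 186, 84), (55, np.float64(0.803), 183, 83), (60, np.float64(0.799), 182, 82), (65, np.float64(0.8), 185, 80), (70, np.float64(0.798), 195, 79), (75, np.float64(0.798), 192, 79), (80, np.float64(0.797), 194, 79), (85, np.float64(0.796), 194, 80), (90, np.float64(0.796), 195, 81), (95, np.float64(0.794), 195, 79), (100, np.float64(0.783
[... 591 characters left out ...]
4(0.794), 107, 44), (100, np.float64(0.79), 97, 49), (105, np.float64(0.794), 93, 42), (110, np.float64(0.785), 108, 41), (115, np.float64(0.774), 110, 67)]
  line dir 0.7925611 median 0.786719249811771
side [(55, np.float64(0.498), 78, 45), (60, np.float64(0.479), 129, 60), (65, np.float64(0.748), 163, 85), (70, np.float64(0.756), 171, 87), (75, np.float64(0.752), 175, 87), (80, np.float64(0.752), 179, 83), (85, np.float64(0.766), 186, 90), (90, np.float64(0.76), 188, 91), (95, np.float64(0.763), 183, 81), (100, np.float64(0.745), 163, 73), (105, np.float64(0.756), 160, 71), (110, np.float64(0.774), 185, 73), (115, np.float64(0.755), 189, 114)]
  line dir 0.8070218 median 0.7548200826045434
```

Pointer is at about 0.785 rad. I'll turn, descend around the knob and sweep it left, stopping short.

>>> servo_tool(dp=[[0,0,0],[0,0,0],[0,0,0],[0,0,0],[0,0,0],[0,0,0],[0,0,0],[0,0,0]], delta_rot=[[0,0,0.122],[0,0,0.122],[0,0,0.122],[0,0,0.122],[0,0,0.122],[0,0,0.122],[0,0,0.122],[0,0,0.122]], claw=[140,140,140,140,140,140,140,140])

```text
clock: 35.48
position: [0.5391, -0.0763, 0.2462]
orientation: [[0.817, 0.577, 0.006], [0.577, -0.817, 0.0], [0.005, 0.004, -1.0]]
wrist_force: [-0.5, -0.2, 0.8]
gripper_width: 0.0387
finger_force: 0.0
```

>>> servo_tool(dp=[[0,0,0],[0,0,0],[0,0,0],[0,0,0]], delta_rot=[[0,0,0.122],[0,0,0.122],[0,0,0],[0,0,0]], claw=[140,140,140,140])

```text
clock: 35.82
position: [0.5391, -0.0766, 0.2461]
orientation: [[0.928, 0.372, 0.006], [0.372, -0.928, 0.0], [0.006, 0.002, -1.0]]
wrist_force: [-0.2, -0.6, -0.8]
gripper_width: 0.0383
finger_force: 0.0
```

```bash
python3 go.py 0.540 -0.0765 0.1 -1.2; python3 - <<'E'
from m2 import *
s=robot.read_state();R=np.array(s['orientation'])
prev=s['position']
for t in (0,.13,.26,.39,.52,.65,.76,.80,.82): q=arm(t,85,100);print(t,q,R.T@(q-prev)*100); prev=q
E
```

```text
t 35.8167 p [ 0.5391 -0.0766  0.2461] psi -1.1900518574413717 q [-0.2363 -0.0319  1.6289  0.0016  1.5386  0.9537] w 0.03825442941093166 F [-0.1798 -0.6209 -0.8144]
dp [ 0.0017 -0.0029 14.6149] norm 14.614940558973768
rot [ 0.0021 -0.0058  0.01  ] dp after turn [ 0.087   0.028  14.6147]
0 [ 0.5403 -0.0764  0.1   ] [ 0.0316  0.0006 14.6151]
0.13 [ 0.5323 -0.0688  0.1   ] [-0.4559 -1.0057 -0.0048]
0.26 [ 0.5254 -0.0602  0.1   ] [-0.3217 -1.0563 -0.0042]
0.39 [ 0.5197 -0.0507  0.1   ] [-0.1821 -1.0891 -0.0034]
0.52 [ 0.5152 -0.0406  0.1   ] [-0.0393 -1.1035 -0.0026]
0.65 [ 0.5121 -0.03    0.1   ] [ 0.104  -1.0993 -0.0018]
0.76 [ 0.5105 -0.0208  0.1   ] [ 0.1988 -0.9131 -0.0008]
0.8 [ 0.5102 -0.0174  0.1   ] [ 0.097  -0.3258 -0.0001]
0.82 [ 0.5101 -0.0157  0.1   ] [ 0.0534 -0.1614 -0.    ]
```

>>> servo_tool(dp=[[0,0,3.7],[0,0,3.7],[0,0,3.7],[0,0,3.5],[0,0,0],[0,0,0],[0,0,0],[0,0,0]], delta_rot=[[0,0,0],[0,0,0],[0,0,0],[0,0,0],[0,0,0],[0,0,0],[0,0,0],[0,0,0]], claw=[140,140,140,140,165,172,172,172])

```text
clock: 36.48
position: [0.5417, -0.0772, 0.1031]
orientation: [[0.93, 0.368, 0.01], [0.368, -0.93, -0.0], [0.009, 0.004, -1.0]]
wrist_force: [-1.8, 2.4, -1.3]
gripper_width: 0.028
finger_force: 1.1
```

>>> servo_tool(dp=[[-0.45,-1.0,0],[-0.32,-1.06,0],[-0.18,-1.09,0],[-0.04,-1.1,0],[0.1,-1.1,0],[0.2,-0.9,0],[0,0,0],[0,0,0]], delta_rot=[[0,0,0],[0,0,0],[0,0,0],[0,0,0],[0,0,0],[0,0,0],[0,0,0],[0,0,0]], claw=[172,172,172,172,172,172,172,172])

```text
clock: 37.15
position: [0.5105, -0.0204, 0.0998]
orientation: [[0.93, 0.369, 0.006], [0.369, -0.93, 0.001], [0.006, 0.002, -1.0]]
wrist_force: [-0.5, -1.0, 0.9]
gripper_width: 0.0275
finger_force: 0.0
```

```bash
python3 go.py; python3 - <<'E'
from m2 import *
print(ang(robot.read_state()['position']))
w=cap('wrist','w9.png');print(proj(w,arm(.72,85,133)),proj(w,arm(.785,115,74)),proj(w,W((50,-230,100))))
E
```

```text
t 37.15 p [ 0.5105 -0.0204  0.0998] psi -1.19322464831493 q [-0.1414 -0.0115  1.8826  0.0016  1.2646  1.0513] w 0.027518275729342734 F [-0.4784 -1.0137  0.8865]
(np.float64(0.084957566473751), np.float64(0.7647681277735199))
[290.3225 304.7377] [266.3639 281.987 ] [331.0795 109.044 ]
```

>>> servo_tool(dp=[[0,0.25,0],[0,0,-3.8],[0,0,-3.8],[0,0,-3.8],[0,0,-3.8],[-1.8,1.4,0],[0,0,0],[0,0,0]], delta_rot=[[0,0,0],[0,0,0],[0,0,0],[0,0,0],[0,0,0],[0,0,0],[0,0,0],[0,0,0]], claw=[168,168,168,168,168,168,168,168])

```text
clock: 37.87
position: [0.4993, -0.0445, 0.2523]
orientation: [[0.931, 0.365, 0.007], [0.365, -0.931, 0.0], [0.007, 0.003, -1.0]]
wrist_force: [-0.5, 0.6, -1.2]
gripper_width: 0.0293
finger_force: 0.0
```

```bash
cat > lev.py <<'E'
from m2 import *
from ptr import run
def knob(c,fn=None):
    g=cv2.GaussianBlur(c['color'].max(2).astype('float32'),(0,0),.7)
    # angle scan at several radii for two height planes
    for z,rs in((.133,(78,81,85,89,92)),(.090,(40,50,60,68)),(.073,(100,103,106,109,112))):
        o=[]
        for r in rs:
            th=np.arange(.5,1.1,.004);uv=np.array([proj(c,arm(t,r,z*1000)) for t in th]).astype('float32')
            v=cv2.remap(g,uv[:,:1],uv[:,1:],1).ravel();b=np.percentile(v,75);h=th[v<(b+v.min())/2]
            o.append((r,round(h.min(),3),round(h.max(),3),round(h.mean(),3),int(b),int(v.min())))
        print(z,o)
E
python3 go.py; python3 - <<'E'
from lev import *
w=cap('wrist','w10.png');print('cam',w['p'],'knob',proj(w,arm(.73,85,133)),'tip',proj(w,arm(.785,115,74)),'hub',proj(w,W((50,-230,74))));knob(w)
E
```

```text
t 37.8667 p [ 0.4993 -0.0445  0.2523] psi -1.196951064668189 q [-0.1922 -0.1548  1.733   0.0014  1.5564  1.0047] w 0.02928165533305985 F [-0.5009  0.6441 -1.2345]
cam [ 0.577  -0.0134  0.3953] knob [264.5201 179.6943] tip [256.2019 190.7649] hub [285.3244  86.7809]
0.133 [(78, np.float64(0.632), np.float64(0.872), np.float64(0.752), 177, 52), (81, np.float64(0.632), np.float64(0.876), np.float64(0.754), 172, 54), (85, np.float64(0.508), np.float64(0.988), np.float64(0.754), 166, 53), (89, np.float64(0.508), np.float64(0.988), np.float64(0.756), 168, 53), (92, np.float64(0.648), np.float64(0.984), np.float64(0.776), 172, 54)]
0.09 [(40, np.float64(0.6), np.float64(0.948), np.float64(0.774), 158, 53), (50, np.float64(0.62), np.float64(0.908), np.float64(0.764), 167, 54), (60, np.float64(0.636), np.float64(0.876), np.float64(0.756), 168, 53), (68, np.float64(0.656), np.float64(0.86), np.float64(0.758), 169, 52)]
0.073 [(100, np.float64(0.5), np.float64(0.996), np.float64(0.751), 162, 53), (103, np.float64(0.5), np.float64(0.996), np.float64(0.755), 167, 53), (106, np.float64(0.5), np.float64(0.996), np.float64(0.754), 168, 54), (109, np.float64(0.648), np.float64(0.992), np.float64(0.778), 170, 53), (112, np.float64(0.668), np.float64(0.856), np.float64(0.762), 184, 55)]
```

```bash
python3 - <<'E'
from m2 import *
s=robot.read_state();R=np.array(s['orientation'])
prev=s['position']
for q in (arm(.738,85,253),arm(.738,85,100),arm(.775,85,100),arm(.812,85,100)): print(q,R.T@(q-prev)*100); prev=q
E
```

```text
[ 0.5108 -0.0227  0.253 ] [ 1.8793 -1.542  -0.1652]
[ 0.5108 -0.0227  0.1   ] [-0.081  -0.0213 15.2998]
[ 0.5104 -0.0196  0.1   ] [ 0.0807 -0.304   0.    ]
[ 0.5102 -0.0164  0.1   ] [ 0.0919 -0.3008  0.0001]
```

>>> servo_tool(dp=[[1.85,-1.55,0],[0,0,0],[0,0,3.8],[0,0,3.8],[0,0,3.8],[0,0,3.8],[0,0,0],[0,0,0]], delta_rot=[[0,0,0],[0,0,0],[0,0,0],[0,0,0],[0,0,0],[0,0,0],[0,0,0],[0,0,0]], claw=[160,160,160,160,160,160,172,172])

```text
clock: 38.58
position: [0.5086, -0.0217, 0.097]
orientation: [[0.93, 0.367, -0.001], [0.367, -0.93, 0.001], [-0.001, -0.002, -1.0]]
wrist_force: [0.5, 0.1, 0.3]
gripper_width: 0.0276
finger_force: 0.0
```

>>> servo_tool(dp=[[0.05,-0.15,0],[0.04,-0.15,0],[0.05,-0.15,0],[0.04,-0.15,0],[0,0,0],[0,0,0]], delta_rot=[[0,0,0],[0,0,0],[0,0,0],[0,0,0],[0,0,0],[0,0,0]], claw=[172,172,172,172,172,172])

```text
clock: 39.08
position: [0.5118, -0.0162, 0.1011]
orientation: [[0.93, 0.367, 0.008], [0.367, -0.93, -0.0], [0.008, 0.003, -1.0]]
wrist_force: [1.4, -0.8, 0.6]
gripper_width: 0.0278
finger_force: 0.8
```

```bash
python3 go.py; python3 - <<'E'
from m2 import *
print(ang(robot.read_state()['position']))
E
```

```text
t 39.0833 p [ 0.5118 -0.0162  0.1011] psi -1.194734393723032 q [-0.1323 -0.0122  1.8809  0.0007  1.2647  1.0622] w 0.027754918754843823 F [ 1.4064 -0.7741  0.5757]
(np.float64(0.08337084120585785), np.float64(0.8133616655620397))
```

>>> servo_tool(dp=[[0,0.25,0],[0,0,-3.8],[0,0,-3.8],[0,0,-3.8],[0,0,-3.8],[-3.6,-0.2,0],[-3.6,-0.2,0],[-3.5,-0.2,0]], delta_rot=[[0,0,0],[0,0,0],[0,0,0],[0,0,0],[0,0,0],[0,0,0],[0,0,0],[0,0,0]], claw=[168,168,168,168,168,168,168,168])

```text
clock: 39.75
position: [0.4084, -0.0524, 0.2519]
orientation: [[0.93, 0.368, 0.007], [0.368, -0.93, -0.0], [0.006, 0.002, -1.0]]
wrist_force: [-0.5, 0.2, 0.2]
gripper_width: 0.0288
finger_force: 0.0
```

>>> servo_tool(dp=[[0,0,0],[0,0,0],[0,0,0]], delta_rot=[[0,0,0],[0,0,0],[0,0,0]], claw=[168,168,168])

```text
clock: 40.0
position: [0.4095, -0.0523, 0.2515]
orientation: [[0.93, 0.366, 0.007], [0.366, -0.93, 0.0], [0.007, 0.002, -1.0]]
wrist_force: [-0.3, 0.2, -0.5]
gripper_width: 0.0294
finger_force: 0.0
```

```bash
python3 go.py; python3 - <<'E'
from lev import *
w=cap('wrist','w11.png')
k,t,h=proj(w,arm(.785,85,133)),proj(w,arm(.785,115,74)),proj(w,W((50,-230,74)))
print('cam',w['p'],'knob',k,'tip',t,'hub',h);knob(w)
c=cap('scene','c11.png');d=cap('side','s11.png')
u,v=t.astype(int)
a=w['color'][max(v-110,0):v+40,u-80:u+80];A=cv2.resize(a,(480,int(a.shape[0]*3)),interpolation=cv2.INTER_CUBIC)
b=cv2.resize(c['color'][165:225,250:314],(310,290),interpolation=cv2.INTER_CUBIC)
A=cv2.copyMakeBorder(A,0,600-A.shape[0],0,0,0);b=cv2.copyMakeBorder(b,0,600-b.shape[0],0,0,0)
e=cv2.resize(d['color'][215:260,235:295],(310,232),interpolation=cv2.INTER_CUBIC);b[300:532]=e
cv2.imwrite('pics/g1.png',np.hstack([A,b])[:,:,::-1]);print(A.shape,(u-80,max(v-110,0)))
E
```

```text
t 40.0 p [ 0.4095 -0.0523  0.2515] psi -1.1956492865738972 q [-0.253  -0.4137  1.945   0.0019  1.6034  0.9427] w 0.029369220936895035 F [-0.3356  0.2082 -0.4611]
cam [ 0.4872 -0.0211  0.3945] knob [288.392   76.1795] tip [278.5976 111.1188] hub [313.2933 -11.1121]
0.133 [(78, np.float64(0.692), np.float64(0.848), np.float64(0.77), 181, 43), (81, np.float64(0.664), np.float64(0.868), np.float64(0.766), 181, 46), (85, np.float64(0.648), np.float64(0.884), np.float64(0.766), 181, 46), (89, np.float64(0.652), np.float64(0.884), np.float64(0.768), 181, 47), (92, np.float64(0.664), np.float64(0.872), np.float64(0.768), 180, 45)]
0.09 [(40, np.float64(0.608), np.float64(0.96), np.float64(0.784), 169, 39), (50, np.float64(0.644), np.float64(0.916), np.float64(0.78), 173, 41), (60, np.float64(0.656), np.float64(0.892), np.float64(0.774), 172, 44), (68, np.float64(0.672), np.float64(0.872), np.float64(0.772), 178, 45)]
0.073 [(100, np.float64(0.504), np.float64(0.844), np.float64(0.729), 170, 55), (103, np.float64(0.5), np.float64(0.996), np.float64(0.758), 169, 54), (106, np.float64(0.5), np.float64(0.992), np.float64(0.772), 166, 56), (109, np.float64(0.5), np.float64(0.992), np.float64(0.764), 171, 57), (112, np.float64(0.692), np.float64(0.864), np.float64(0.778), 181, 59)]
(600, 480, 3) (np.int64(198), np.int64(1))
```

View pics/g1.png

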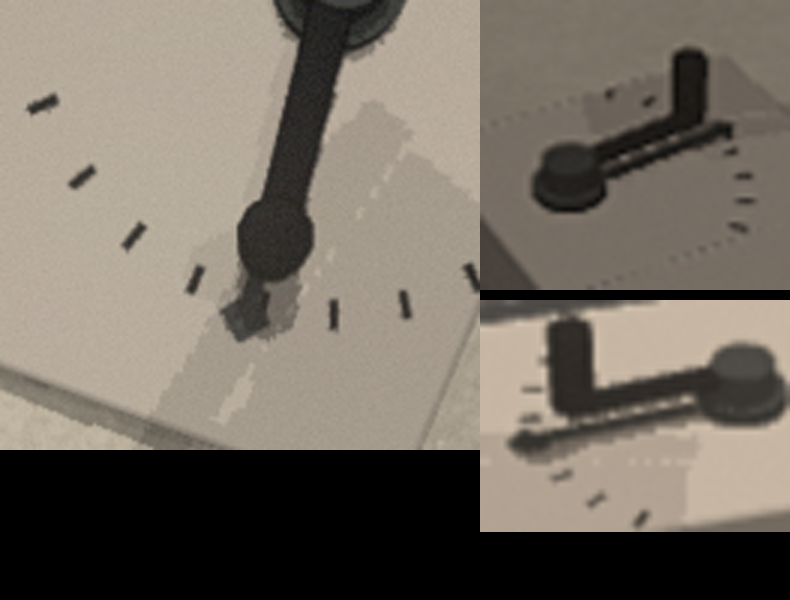

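In the last picture the knob is at (275,237), the arrow tip at (240,340) and the hub is above. The knob still looks about 1 mm short of the pointer line. I'll use line directions, calibrated by the lever at its stop, to get the remaining angle.

```bash
cat > ld.py <<'E'
from m2 import *
import pickle
def linedir(c,lo,hi,z,rs,thr,label):
    g=cv2.GaussianBlur(c['color'].max(2).astype('float32'),(0,0),.6);P=[];T=[]
    for r in rs:
        th=np.arange(lo,hi,.002);uv=np.array([proj(c,arm(t,r,z)) for t in th]).astype('float32')
        v=cv2.remap(g,uv[:,:1],uv[:,1:],1).ravel();i=np.where(v<thr)[0]
        if len(i)<3: continue
        # sub-step edges, largest run
        runs=np.split(i,np.where(np.diff(i)>1)[0]+1);k=max(runs,key=len);t=(th[k[0]]+th[k[-1]])/2
        T.append((r,round(t,3),round((th[k[-1]]-th[k[0]])*r,1)));P.append((r*np.cos(t),r*np.sin(t)))
    P=np.array(P,'float32');d=cv2.fitLine(P,cv2.DIST_HUBER,0,.01,.01).ravel();d*=np.sign(d[0]) or 1
    print(label,'dir %.4f'%np.arctan2(d[1],d[0]),T[::2])
E
python3 - <<'E'
from ld import *
for n in('w2','w8'):
    c=pickle.load(open(n+'.pkl','rb'))
    linedir(c,-.45,.45,88,range(26,70,3),95,n+' lever0')
    linedir(c,.5,1.1,73,range(45,98,4),125,n+' ptr')
w=cap('wrist');linedir(w,.5,1.05,88,range(26,70,3),95,'w11 lever')
linedir(w,.5,1.05,133,range(77,94,2),95,'w11 knob')
linedir(w,.5,1.05,73,range(106,116,1),95,'w11 head')
E
```

```text
w2 lever0 dir -0.0083 [(26, np.float64(0.121), np.float64(14.8)), (32, np.float64(0.092), np.float64(14.8)), (38, np.float64(0.08), np.float64(14.4)), (44, np.float64(0.069), np.float64(14.2)), (50, np.float64(0.059), np.float64(13.9)), (56, np.float64(0.052), np.float64(13.7)), (62, np.float64(0.046), np.float64(13.9)), (68, np.float64(0.04), np.float64(14.1))]
w2 ptr dir 0.7808 [(45, np.float64(0.814), np.float64(5.8)), (53, np.float64(0.801), np.float64(6.3)), (61, np.float64(0.802), np.float64(5.6)), (69, np.float64(0.802), np.float64(5.8)), (77, np.float64(0.797), np.float64(6.0)), (85, np.float64(0.797), np.float64(6.0)), (93, np.float64(0.797), np.float64(6.1))]
w8 lever0 dir -0.0032 [(26, np.float64(0.112), np.float64(14.5)), (32, np.float64(0.095), np.float64(14.5)), (38, np.float64(0.084), np.float64(14.6)), (44, np.float64(0.069), np.float64(14.3)), (50, np.float64(0.059), np.float64(14.1)), (56, np.float64(0.055), np.float64(14.2)), (62, np.float64(0.046), np.float64(13.9)), (68, np.float64(0.041), np.float64(14.0))]
w8 ptr dir 0.7787 [(45, np.float64(0.815), np.float64(5
[... 396 characters left out ...]
64(13.6)), (44, np.float64(0.784), np.float64(13.9)), (50, np.float64(0.784), np.float64(13.4)), (56, np.float64(0.774), np.float64(13.9)), (62, np.float64(0.774), np.float64(13.6)), (68, np.float64(0.775), np.float64(13.5))]
w11 knob dir 0.7603 [(77, np.float64(0.772), np.float64(12.0)), (81, np.float64(0.77), np.float64(15.6)), (85, np.float64(0.768), np.float64(19.7)), (89, np.float64(0.769), np.float64(20.5)), (93, np.float64(0.77), np.float64(18.2))]
w11 head dir 0.9058 [(106, np.float64(0.781), np.float64(11.2)), (108, np.float64(0.784), np.float64(13.4)), (110, np.float64(0.786), np.float64(16.7)), (112, np.float64(0.787), np.float64(15.0)), (114, np.float64(0.789), np.float64(10.7))]
```

```bash
python3 go.py 0.5112 -0.0205 0.1
```

```text
t 40.2 p [ 0.4098 -0.0519  0.2511] psi -1.1943501322407357 q [-0.2519 -0.4109  1.9437  0.0018  1.6037  0.9425] w 0.028930591448460243 F [ 0.1557  0.0429 -0.9343]
dp [10.5103  0.7845 15.1679] norm 18.470150572380856
```

>>> servo_tool(dp=[[3.5,0.26,0],[3.5,0.26,0],[3.5,0.26,0],[0,0,0],[0,0,3.8],[0,0,3.8],[0,0,3.8],[0,0,3.7]], delta_rot=[[0,0,0],[0,0,0],[0,0,0],[0,0,0],[0,0,0],[0,0,0],[0,0,0],[0,0,0]], claw=[160,160,160,160,160,160,160,160])

```text
clock: 40.87
position: [0.5107, -0.0204, 0.0987]
orientation: [[0.93, 0.368, 0.005], [0.368, -0.93, 0.0], [0.005, 0.002, -1.0]]
wrist_force: [-0.8, -0.8, -1.3]
gripper_width: 0.032
finger_force: 0.0
```

>>> servo_tool(dp=[[0,0,0],[0,0,0],[0,0,0],[0,0,0],[0,0,0],[0,0,0]], delta_rot=[[0,0,0],[0,0,0],[0,0,0],[0,0,0],[0,0,0],[0,0,0]], claw=[160,172,172,172,172,172])

```text
clock: 41.37
position: [0.5122, -0.0211, 0.1033]
orientation: [[0.93, 0.367, 0.01], [0.367, -0.93, -0.0], [0.009, 0.004, -1.0]]
wrist_force: [-0.3, 0.2, -0.3]
gripper_width: 0.028
finger_force: 0.0
```

```bash
python3 go.py 0.5117 -0.0145 0.1
```

```text
t 41.3667 p [ 0.5122 -0.0211  0.1033] psi -1.195029781270247 q [-0.1419 -0.0147  1.879   0.001   1.2674  1.0528] w 0.02796059456830651 F [-0.2557  0.1798 -0.267 ]
dp [ 0.1883 -0.6316  0.3263] norm 0.7354701844089264
```

>>> servo_tool(dp=[[0.05,-0.16,0],[0.05,-0.16,0],[0.05,-0.16,0],[0.04,-0.15,0],[0,0,0],[0,0,0],[0,0,0]], delta_rot=[[0,0,0],[0,0,0],[0,0,0],[0,0,0],[0,0,0],[0,0,0],[0,0,0]], claw=[172,172,172,172,172,172,172])

```text
clock: 41.95
position: [0.51, -0.0142, 0.1008]
orientation: [[0.93, 0.367, 0.006], [0.367, -0.93, 0.0], [0.006, 0.002, -1.0]]
wrist_force: [0.3, -0.8, 1.2]
gripper_width: 0.0279
finger_force: 0.1
```

```bash
python3 go.py 0.5117 -0.0145 0.1
```

```text
t 41.95 p [ 0.51   -0.0142  0.1008] psi -1.1948937199332987 q [-0.129  -0.0145  1.8837  0.0011  1.2666  1.0655] w 0.02793465744794194 F [ 0.3215 -0.8356  1.2308]
dp [0.1468 0.0939 0.0786] norm 0.19119330530050546
```

>>> servo_tool(dp=[[0,0.25,0],[0,0,-3.8],[0,0,-3.8],[0,0,-3.8],[0,0,-3.8],[-3.6,-0.14,0],[-3.6,-0.14,0],[-3.5,-0.14,0]], delta_rot=[[0,0,0],[0,0,0],[0,0,0],[0,0,0],[0,0,0],[0,0,0],[0,0,0],[0,0,0]], claw=[168,168,168,168,168,168,168,168])

```text
clock: 42.62
position: [0.4083, -0.0523, 0.2529]
orientation: [[0.93, 0.368, 0.007], [0.368, -0.93, -0.0], [0.006, 0.003, -1.0]]
wrist_force: [-0.3, -1.1, 1.1]
gripper_width: 0.0289
finger_force: 0.0
```

>>> servo_tool(dp=[[0,0,0],[0,0,0],[0,0,0],[0,0,0]], delta_rot=[[0,0,0],[0,0,0],[0,0,0],[0,0,0]], claw=[168,168,168,168])

```text
clock: 42.95
position: [0.4097, -0.0519, 0.2524]
orientation: [[0.93, 0.367, 0.006], [0.367, -0.93, 0.0], [0.006, 0.002, -1.0]]
wrist_force: [0.4, -0.1, -0.1]
gripper_width: 0.0294
finger_force: 0.0
```

```bash
python3 go.py; python3 - <<'E'
from ld import *
w=cap('wrist','w12.png');print(w['p'])
linedir(w,.5,1.05,88,range(29,70,3),95,'lever')
linedir(w,.5,1.05,133,range(77,94,2),95,'knob')
linedir(w,.5,1.05,73,range(106,116,1),95,'head')
E
```

```text
t 42.95 p [ 0.4097 -0.0519  0.2524] psi -1.194819348884225 q [-0.2519 -0.4125  1.9426  0.0019  1.6054  0.943 ] w 0.029351259535659074 F [ 0.4141 -0.1024 -0.1138]
[ 0.4875 -0.0206  0.3953]
lever dir 0.7830 [(29, np.float64(0.813), np.float64(13.6)), (35, np.float64(0.82), np.float64(14.0)), (41, np.float64(0.818), np.float64(13.8)), (47, np.float64(0.811), np.float64(13.8)), (53, np.float64(0.806), np.float64(14.0)), (59, np.float64(0.805), np.float64(13.8)), (65, np.float64(0.806), np.float64(13.5))]
knob dir 0.8109 [(77, np.float64(0.797), np.float64(11.9)), (81, np.float64(0.799), np.float64(15.7)), (85, np.float64(0.799), np.float64(19.6)), (89, np.float64(0.799), np.float64(20.5)), (93, np.float64(0.799), np.float64(18.0))]
head dir 0.8722 [(106, np.float64(0.784), np.float64(12.3)), (108, np.float64(0.786), np.float64(13.8)), (110, np.float64(0.786), np.float64(16.3)), (112, np.float64(0.787), np.float64(15.0)), (114, np.float64(0.79), np.float64(10.9))]
```

Lever and pointer agree within about 0.01 rad: directions are 0.783 and 0.780, and at 85 mm radius 0.799 and 0.797. The robot is clear of everything, so I'll hand in.

```bash
python3 -c "
from station import robot
print(robot.finish_job())"
```

```text
the job is handed in; nothing more can be done
None
```

I handed the job in at about 43 s: the lever went to its right stop first, all three jars stand upright in the chamber, the lid is fully shut, and the lever was then set to within about 0.01 rad of the pointer (by my own measurement; the hand-in returned no verdict).

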